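# Load the resin sticks into the bench dispenser

## Task

Load the three full-length resin sticks one after another into the square feed tube of the dispenser: lay each in the open trough and push it in so that it shoves the one before deeper, and push the last until the hidden end plate is felt to slide back and go solid against its stop; the sticks are brittle, so push gently and ease off as soon as it goes solid. Then press the bar-shaped key fully down and let it up, and after it the round key. Leave the short stub and everything else on the table where it is.

Things in the scene. Friction and masses are not known exactly. Their poses are not given: they have to be found in the camera images.
- stick_a: Amber resin bar, 80 long x 28 wide x 28 mm high, square section, 65 g (up to a third more or less), lying flat; origin at the centre of its underside, x along its length. The three sticks are alike.
- stick_b: Amber resin bar, 80 long x 28 wide x 28 mm high, square section, 65 g (up to a third more or less), lying flat; origin at the centre of its underside, x along its length. The three sticks are alike.
- stick_c: Amber resin bar, 80 long x 28 wide x 28 mm high, square section, 65 g (up to a third more or less), lying flat; origin at the centre of its underside, x along its length. The three sticks are alike.
- stub: A used-up piece of the same bar, only 38 mm long, 28 x 28 mm section, to be left alone; origin at the centre of its underside, x along its length.
- dispenser: Fixed bench dispenser: grey housing 70 mm wide, 50 high, x -115 to 265 mm. Origin on the table under the mouth of its feed tube; x is the feed direction, into the tube; z up. A box with the two keys stands on its -y side: x 10 to 140, y -115 to -40 mm, top 60 mm above the table.
- trough (a point): Middle of the open trough's floor, 50 mm above the table, 50 mm before the mouth; axes as the dispenser's. The trough is 100 mm long, 40 mm wide between two rails 5 mm thick that stand only 8 mm above the floor; its back end is open.
- tube_mouth (a point): Mouth of the steel tube, centre of its floor, level with the trough's floor (50 mm up). Bore 40 wide, 33 mm high, 255 mm deep, closed at the far end; top 90 mm above the table. Unseen inside is an end plate: its face is first 185 to 225 mm past the mouth (it varies), home is 10 mm deeper, so when loaded the third stick still sticks out of the mouth by 5 to 45 mm.
- end_plate (a joint): How far the end plate has been pushed back from its first place, m: 0 at first, 0.010 home against a rigid stop. It slides with about 4 N of friction and stays where it is pushed. Pushing it with more than 30 N breaks a stick.
- bar_key_top (a point): Centre of the top of the bar-shaped black key (24 mm along the dispenser's x, 50 mm along its y), 73 mm above the table; x, y, z axes as the dispenser's.
- bar_key (a joint): How far the bar key is down, m: 0 up, 0.006 fully down; springs back; 1.4 N at first, about 4 N fully down.
- round_key_top (a point): Centre of the top of the round black key, 28 mm in diameter, 60 mm further along the dispenser's x than the bar key, 73 mm above the table.
- round_key (a joint): How far the round key is down, m: 0 up, 0.006 fully down; springs back; 1.4 N at first, about 4 N fully down.
- sherd_1: Loose flat potsherd, about 50 x 40 x 8 mm, a bystander; origin at the centre of its underside.
- sherd_2: Loose flat potsherd, about 50 x 40 x 8 mm, a bystander; origin at the centre of its underside.
- sherd_3: Loose flat potsherd, about 50 x 40 x 8 mm, a bystander; origin at the centre of its underside.
- tape: Roll of blue tape lying flat, 96 mm across, 25 mm high, a bystander; origin at the centre of its underside.
- jar: Screw-top jar, 60 mm across, 75 mm high, a bystander; origin at the centre of its underside.
Mind the look-alikes: they are no part of the job. What is shaped like the stick_a but grey is not meant. Leave any turquoise look-alike of the stick_c alone.

How it is judged (in metres and radians):
On the way, in this order (a step that is already met when the one before it is completed fails the run):
1. a first full stick is in the tube by more than a third of its length (((x of stick_a in the frame of dispenser between -0.012 and 0.235 m and y of stick_a in the frame of dispenser between -0.008 and 0.008 m and z of stick_a in the frame of dispenser between 0.045 and 0.06 m) or (x of stick_b in the frame of dispenser between -0.012 and 0.235 m and y of stick_b in the frame of dispenser between -0.008 and 0.008 m and z of stick_b in the frame of dispenser between 0.045 and 0.06 m) or (x of stick_c in the frame of dispenser between -0.012 and 0.235 m and y of stick_c in the frame of dispenser between -0.008 and 0.008 m and z of stick_c in the frame of dispenser between 0.045 and 0.06 m))), for 0.1 s.
2. a second stick is in by more than a third, the first pushed deeper ((((x of stick_a in the frame of dispenser between -0.012 and 0.235 m and y of stick_a in the frame of dispenser between -0.008 and 0.008 m and z of stick_a in the frame of dispenser between 0.045 and 0.06 m) and (x of stick_b in the frame of dispenser between 0.06 and 0.235 m and y of stick_b in the frame of dispenser between -0.008 and 0.008 m and z of stick_b in the frame of dispenser between 0.045 and 0.06 m)) or ((x of stick_a in the frame of dispenser between -0.012 and 0.235 m and y of stick_a in the frame of dispenser between -0.008 and 0.008 m and z of stick_a in the frame of dispenser between 0.045 and 0.06 m) and (x of stick_c in the frame of dispenser between 0.06 and 0.235 m and y of stick_c in the frame of dispenser between -0.008 and 0.008 m and z of stick_c in the frame of dispenser between 0.045 and 0.06 m)) or ((x of stick_b in the frame of dispenser between -0.012 and 0.235 m and y of stick_b in the frame of dispenser between -0.008 and 0.008 m and z of stick_b in the frame of dispenser between 0.045 and 0.06 m) and (x of stick_a in the frame of dispenser between 0.06 and 0.235 m and y of stick_a in the frame of dispenser between -0.008 and 0.008 m and z of stick_a in the frame of dispenser between 0.045 and 0.06 m)) or ((x of stick_b in the frame of dispenser between -0.012 and 0.235 m and y of stick_b in the frame of dispenser between -0.008 and 0.008 m and z of stick_b in the frame of dispenser between 0.045 and 0.06 m) and (x of stick_c in the frame of dispenser between 0.06 and 0.235 m and y of stick_c in the frame of dispenser between -0.008 and 0.008 m and z of stick_c in the frame of dispenser between 0.045 and 0.06 m)) or ((x of stick_c in the frame of dispenser between -0.012 and 0.235 m and y of stick_c in the frame of dispenser between -0.008 and 0.008 m and z of stick_c in the frame of dispenser between 0.045 and 0.06 m) and (x of stick_a in the frame of dispenser between 0.06 and 0.235 m and y of stick_a in the frame of dispenser between -0.008 and 0.008 m and z of stick_a in the frame of dispenser between 0.045 and 0.06 m)) or ((x of stick_c in the frame of dispenser between -0.012 and 0.235 m and y of stick_c in the frame of dispenser between -0.008 and 0.008 m and z of stick_c in the frame of dispenser between 0.045 and 0.06 m) and (x of stick_b in the frame of dispenser between 0.06 and 0.235 m and y of stick_b in the frame of dispenser between -0.008 and 0.008 m and z of stick_b in the frame of dispenser between 0.045 and 0.06 m)))), for 0.1 s.
3. all three sticks are in by more than a third and the end plate has been pushed home (x of stick_a in the frame of dispenser between -0.012 and 0.235 m and y of stick_a in the frame of dispenser between -0.008 and 0.008 m and z of stick_a in the frame of dispenser between 0.045 and 0.06 m and x of stick_b in the frame of dispenser between -0.012 and 0.235 m and y of stick_b in the frame of dispenser between -0.008 and 0.008 m and z of stick_b in the frame of dispenser between 0.045 and 0.06 m and x of stick_c in the frame of dispenser between -0.012 and 0.235 m and y of stick_c in the frame of dispenser between -0.008 and 0.008 m and z of stick_c in the frame of dispenser between 0.045 and 0.06 m and value of joint end_plate above 0.008 m), for 0.1 s.
4. the bar key is pressed down, the round key not (value of joint bar_key above 0.0045 m and value of joint round_key below 0.002 m), for 0.05 s.
5. the round key is pressed down, the bar key up again (value of joint round_key above 0.0045 m and value of joint bar_key below 0.002 m), for 0.05 s.
At the end, for the whole second after the job is handed in: All three sticks lie in a row in the tube at rest, each in by more than 28 mm of its length and within 8 mm of the bore's centre line; the end plate is pushed back by more than 8 of its 10 mm; both keys are up again (all of step 3 and linear speed of each of stick_a, stick_b, stick_c below 0.02 m/s and value of joint each of bar_key, round_key below 0.002 m); the robot touches nothing.
It fails at once if the end plate is pushed with more than 30 N (a stick breaks) (contact force between end_plate and anything else above 30 N).
It fails at once if the stub is moved more than 40 mm (distance of stub from where it was at the start of the episode above 0.04 m).
It fails at once if a sherd, the tape or the jar is moved more than 50 mm (distance of any of sherd_1, sherd_2, sherd_3, tape, jar from where it was at the start of the episode above 0.05 m).
It also fails if it takes over 72 s, if anything falls off the work surface, if the arm or the gripper's body presses on something with over 40 N, if the wrist force passes 120 N, or if a joint passes its speed limit or range.

## Robot

A 7-joint arm with a two-finger parallel gripper is mounted at the origin on the work surface. World frame = base frame: x ahead of the robot, y to its left, z up, the work surface at z = 0. Lengths are in mm, angles in rad, forces in N, time in s.
With the tool pointing down it reaches from about 350 to 900 mm from the base axis. Payload 7.2 kg.
Tool frame: the origin (TCP) lies at the very end of the fingers, on their centre line; the grasp point (between the pads) lies 19 mm behind it (env.grip_depth is the distance from the TCP to the grasp point, in mm); y points along the fingers, x is the direction in which the jaws open and shut, and the axes are right-handed (so a half turn about y gives the same grasp; the last joint's range is limited). The gripper opens to 88 mm and grips with 3 to 60 N. Pads are 20 mm wide; open, the fingers measure 115 mm over their backs; the gripper's body (75 mm by 178 mm) begins 61 mm behind the grasp point.
Start: joints at [1.065, 0.411, -0.013, 1.596, 0.006, 1.134, -0.082], TCP at [264.957, -566.063, 222.653] pointing down, gripper open.
Joint ranges: [-2.95, 2.95], [-0.29, 1.99], [-1.47, 1.44], [0.14, 2.54], [-1.03, 4.17], [0.13, 1.85], [-2.86, 2.86]. Speed limits (rad/s): [2.39, 2.39, 3.01, 3.01, 3.14, 3.14, 3.14].

## Interface

Orientations are given as [roll, pitch, yaw] about the fixed x, y, z axes, in that order (R = Rz(yaw) Ry(pitch) Rx(roll)).
In Python, from rig import env, capture, calibration, spotter gives the robot as it stands.
- The arm moves only by the shell command python3 -m jog 'ROWS' [FORCE]. ROWS is JSON, a list of rows, each an object with "twist": the turn, a rotation vector about the world's x, y, z in rad, a list of three; "slide": the shift along the world's x, y, z in cm, a list of three; "hand": the closure, from -1 (fully open) to 1 (shut), so that 0 is half open. A call has 1 to 12 rows; each row shifts and turns the commanded pose from where the row before left it; what a row does not reach is not made up. A row lasts 1/10 s, in which the tool goes at most 50 mm and 8.59 degrees, less where a joint would pass 70% of its speed; a pose out of reach is approached as far as the arm can. A call is refused whole if a number of a shift passes 5 or a number of a turn 0.15, either way. A call with a gripper value outside its range is refused whole. The fingers move at their own pace and stop on an object; FORCE is the grip in N (left out, the last holds). Time passes only in rows, so rows that do not move let the fingers close. It gives the time, the measured TCP pose, the force and the opening at its end, in the units of the state.
- env.observe(): the state, without advancing time (a new reading comes with each control period).
- capture(name): name is "side" or "top"; returns the picture (420x560x3 uint8, red, green, blue); there is no depth.
- calibration(name): a dict with "K" (3x3 intrinsics, pixels), "world_to_cam" (4x4, takes a point from world to camera coordinates). Camera axes: x right, y up, looking along -z (the intrinsics and any distortion apply to the point x, -y, -z); pixel columns grow to the right and rows downward; lengths in mm; the calibration is good to about 2 mm. A picture is of the moment at which its call begins. calibration takes no time and is no camera call.
- env.finish_job(): hands the job in, once; it reports no verdict.
Trained networks look in the newest picture that a camera, given by its name, has taken for a name from the list of things; names that differ only in an ending like _2 or _b are one class to them, and where a whole thing is asked for, a point or a joint stands for the part that bears it (a point fixed in the world has none). Each returns a list of dicts, best first, with "confidence" (0 to 1); they miss things now and then, are a little off and sometimes report something else, mostly with a low value. They report only what shows in the picture. A call takes as long as a camera call. They do not tell look-alikes from the thing itself.
- spotter.search_frame(target, camera): "point" ([column, row] in pixels, amid what is visible of it).
- spotter.outline_of(target, camera): "region" (420x560 bool, what is visible of it) and "point" ([column, row] in pixels, amid what is visible of it).
The state is a dict: "time": time; "joint_positions": joint angles; "qd": joint speeds; "joint_efforts": joint torques, N m; "ee_pos": TCP position; "eef_rot": TCP orientation; "ft_force": force on the tool from outside, world axes, zero at the start; "moment": the same for the moment, N m; "gripper_width": finger opening in mm.
Only numpy, scipy, OpenCV 4.12 (cv2) and the standard library are available. Lean on these libraries where they do the work, as an engineer would, in place of code of your own. Each camera call takes 0.05 s, during which the arm holds its last target.

## Working session

There is one attempt and no reset: what is moved stays moved. The work goes in short steps, Python scripts to look and compute and a shell command to move; the robot and the scene stay as the last step left them, time stands still between calls to the robot, and variables do not carry over. Pictures are saved under pics/ and viewed, and the job is handed in when it is done.

```bash
ls; mkdir -p pics; python3 - <<'E'
from rig import env,capture,calibration,spotter
import cv2
for n in("side","top"):
    im=capture(n); cv2.imwrite(f"pics/{n}0.png",cv2.cvtColor(im,cv2.COLOR_RGB2BGR))
    c=calibration(n); print(n,c)
s=env.observe(); print({k:s[k] for k in("time","ee_pos","eef_rot","ft_force","gripper_width")}, env.grip_depth)
E
```

```text
pics
side {'K': array([[542.49263202,   0.        , 276.87313397],
       [  0.        , 542.49263202, 206.9062028 ],
       [  0.        ,   0.        ,   1.        ]]), 'world_to_cam': array([[ 9.99744890e-01, -2.25474917e-02,  1.32841076e-03,
        -5.78777394e+02],
       [ 1.02852120e-02,  5.06826252e-01,  8.61986870e-01,
        -6.60872566e+01],
       [-2.01089153e-02, -8.61753306e-01,  5.06928862e-01,
        -1.42913041e+03],
       [ 0.00000000e+00,  0.00000000e+00,  0.00000000e+00,
         1.00000000e+00]])}
top {'K': array([[474.30958465,   0.        , 278.01850181],
       [  0.        , 474.30958465, 201.19301094],
       [  0.        ,   0.        ,   1.        ]]), 'world_to_cam': array([[-2.83619166e-02, -9.99591617e-01,  3.49305464e-03,
        -2.33241578e+01],
       [ 9.79225267e-01, -2.70818049e-02,  2.00958831e-01,
        -5.75782971e+02],
       [-2.00782165e-01,  9.12006497e-03,  9.79593460e-01,
        -1.01052983e+03],
       [ 0.00000000e+00,  0.00000000e+00,  0.00000000e+00,
         1.00000000e+00]])}
{'time': 0.1, 'ee_pos': array([ 264.77467415, -565.66220902,  221.90561666]), 'eef_rot': array([-1.57088013e+00,  1.40497536e-03, -1.13292613e+00]), 'ft_force': array([-0.23403518,  0.66568328, -0.65206618]), 'gripper_width': 87.76463732405762} 18.700000000000003
```

View pics/side0.png

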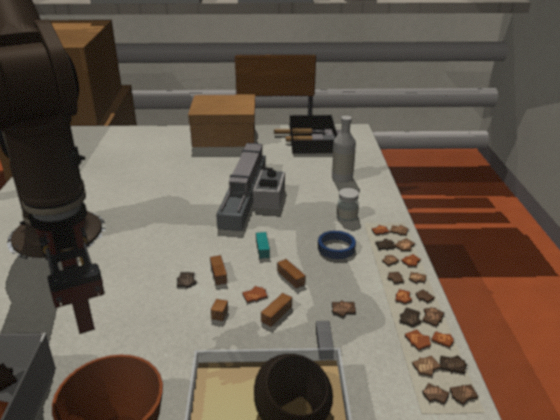

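View pics/top0.png

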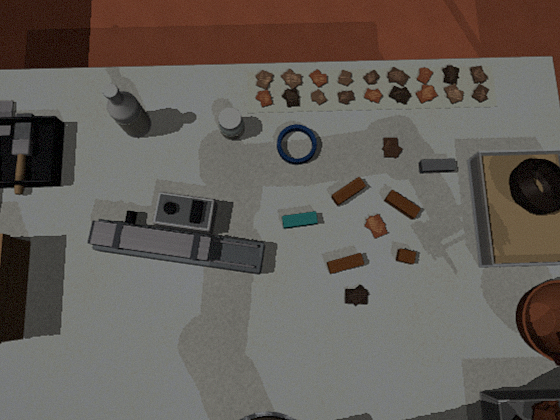

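The top view shows three brown full-length bars at (350,191), (403,205) and (347,263). The stub is at (406,256), the turquoise look-alike at (300,220) and the grey one at (438,166). The dispenser runs from (90,235) to (265,255), with the trough on the right and the keys on its +x side. Next I'll measure these with a box fit in both views.

```bash
cat > h.py <<'E'
import numpy as np,cv2
from scipy.optimize import minimize
from rig import env,capture,calibration,spotter
C={n:calibration(n) for n in("side","top")}
def proj(n,P):
    P=np.atleast_2d(np.asarray(P,float)); c=C[n]
    q=P@c["world_to_cam"][:3,:3].T+c["world_to_cam"][:3,3]
    q=q*[1,-1,-1]; q=q@c["K"].T
    return q[:,:2]/q[:,2:]
def ray(n,uv):
    c=C[n]; R=c["world_to_cam"][:3,:3]; t=c["world_to_cam"][:3,3]
    d=np.linalg.inv(c["K"])@[uv[0],uv[1],1]; d=d*[1,-1,-1]
    return -R.T@t, R.T@d/np.linalg.norm(d)
def tri(a,b):
    (o1,d1),(o2,d2)=ray("side",a),ray("top",b)
    s=np.linalg.lstsq(np.c_[d1,-d2],o2-o1,rcond=None)[0]
    p,q=o1+s[0]*d1,o2+s[1]*d2
    return (p+q)/2,np.linalg.norm(p-q)
def atz(n,uv,z):
    o,d=ray(n,uv); return o+d*(z-o[2])/d[2]
E
python3 - <<'E'
from h import *
ims={n:capture(n) for n in C}
for n in C:
    for t in("stick_a","stub","bar_key_top","round_key_top","trough","tube_mouth","dispenser"):
        try:
            for r in spotter.outline_of(t,n):
                m=r["region"].astype(np.uint8); (c,s,a)=cv2.minAreaRect(np.argwhere(m)[:,::-1].astype(np.float32))
                print(n,t,round(r["confidence"],2),np.round(r["point"],1),m.sum(),np.round(c,1),np.round(s,1),round(a,1))
        except Exception as e: print(n,t,e)
for n,(x0,y0,x1,y1) in {"side":(180,130,310,330),"top":(80,160,460,280)}.items():
    im=cv2.cvtColor(ims[n],cv2.COLOR_RGB2BGR)[y0:y1,x0:x1]; f=3 if n=="side" else 2
    cv2.imwrite(f"pics/{n}1.png",cv2.resize(im,None,fx=f,fy=f,interpolation=cv2.INTER_CUBIC))
E
```

```text
side stick_a 0.96 [274.7 308.1] 647 [276.  308.5] [19.1 38.9] 45.0
side stick_a 0.85 [219.4 269.9] 401 [217.6 269.4] [30.2 14.4] 74.7
side stick_a 0.82 [323.  336.7] 407 [323.1 334. ] [28.6 15.3] 80.5
side stick_a 0.77 [290.3 272.2] 500 [290.2 272.1] [33.4 16.8] 42.0
side stick_a 0.71 [263.2 246.3] 350 [262.4 245. ] [27.8 13.6] 80.5
side stub 0.84 [220.4 309.4] 305 [218.5 309. ] [20. 17.] 90.0
side stub 0.48 [246.8 187.1] 3559 [253.9 190.7] [57.2 93.6] 18.4
side bar_key_top 0.57 [217.6 271.8] 391 [217.9 269.7] [30.5 13.8] 77.0
side bar_key_top 0.5 [270.  184.5] 125 [267.5 181.5] [ 7. 17.] 90.0
side round_key_top 0.31 [218.8 310. ] 351 [218. 310.] [22. 18.] 90.0
side trough 0.92 [247.4 186.4] 3492 [253.8 191.1] [57.4 93.5] 19.4
side trough 0.35 [274.5 308.5] 632 [276.  308.5] [17.7 38.9] 45.0
side dispenser 0.86 [250.5 186.2] 3610 [254.8 191.8] [58.7 95. ] 20.9
top stick_a 0.87 [399.4 202.8] 498 [402.3 204.5] [35.5 14.4] 33.7
top stick_a 0.8 [351.2 192.6] 417 [349.  191.2] [12.5 35.2] 56.3
top stick_a 0.7 [302.1 217.5] 477 [300.3 219.9] [14.  35.5] 84.3
top stick_a 0.67 [432.8 165.2] 481 [436.5 166. ] [14. 35.] 90.0
top stick_a 0.59 [343.  261.3] 484 [345.  263.1] [14.1 37.2] 74.1
top stub 0.81 [409.2 256.5] 244 [405.6 256.4] [18.6 13.5] 11.3
top bar_key_top 0.61 [193.8 211.9] 250 [196.3 211.8] [11.2 22.6] 11.3
top round_key_top 0.42 [166.7 207.5] 119 [170. 208.] [11.3 11.3] 45.0
top trough 0.7 [181.5 239.2] 7894 [178.6 228.2] [176.2  69.5] 8.4
top tube_mouth 0.68 [181.4 238.8] 7741 [178.9 228.3] [174.9  68.2] 8.1
top dispenser 0.74 [180.6 238.7] 7952 [178.5 228.3] [176.1  69.1] 7.9
```

View pics/side1.png

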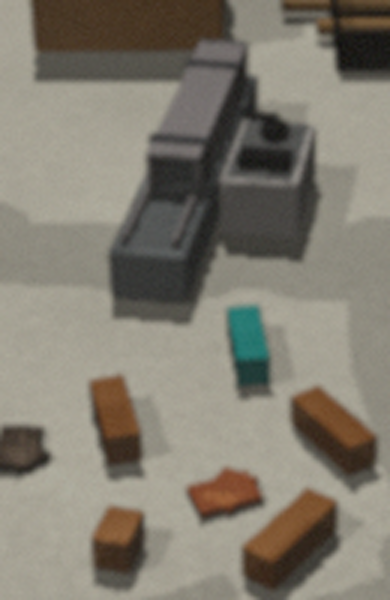

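View pics/top1.png

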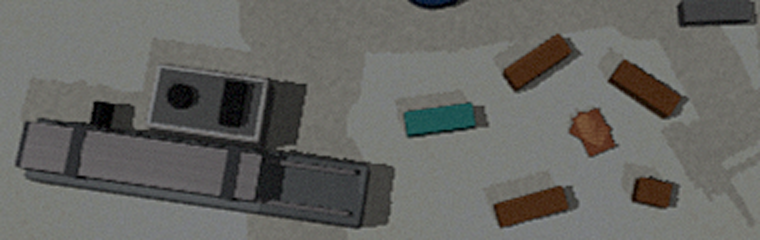

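The crops confirm three amber full bars, a short stub, and turquoise and grey look-alikes that I'll leave alone. Now I'll fit box silhouettes in both views, leaving height free as a check.

```bash
cat >> h.py <<'E'
def boxpts(b):
    x0,x1,y0,y1,z0,z1=b
    return np.array([[x,y,z] for x in(x0,x1) for y in(y0,y1) for z in(z0,z1)],float)
def render(n,p,boxes,ss=4):
    im=np.zeros((420*ss,560*ss),np.uint8)
    c,s=np.cos(p[3]),np.sin(p[3])
    for b in boxes:
        P=boxpts(b); W=np.c_[p[0]+c*P[:,0]-s*P[:,1],p[1]+s*P[:,0]+c*P[:,1],p[2]+P[:,2]]
        uv=(proj(n,W)+.5)*ss
        cv2.fillConvexPoly(im,np.round(cv2.convexHull(uv.astype(np.float32))[:,0]*16).astype(np.int32),255,shift=4)
    return cv2.resize(im,(560,420),interpolation=cv2.INTER_AREA)/255.
def fit(masks,boxes,p0,views=("side","top"),step=(6,6,5,.15)):
    def cost(p): return sum(np.abs(render(n,p,boxes)-masks[n]).sum()/masks[n].sum() for n in views)
    S=np.array([p0]+[np.array(p0)+np.eye(4)[i]*step[i] for i in range(4)])
    r=minimize(cost,p0,method="Nelder-Mead",options=dict(initial_simplex=S,xatol=.02,fatol=1e-4,maxiter=300))
    return r.x,r.fun
def amber(im):
    h=cv2.cvtColor(im,cv2.COLOR_RGB2HSV)
    m=((h[...,0]<18)&(h[...,1]>110)&(h[...,2]>40)).astype(np.uint8)
    return m
def comp(m,uv):
    k,l=cv2.connectedComponents(m); u,v=map(int,uv)
    w=l[v-6:v+7,u-6:u+7]; w=w[w>0]
    return (l==np.bincount(w).argmax()).astype(float)
STICK=[(-40,40,-14,14,0,28)]
DISP=[(-115,265,-35,35,0,50),(10,140,-115,-40,0,60)]
E
python3 - <<'E'
from h import *
ims={n:capture(n) for n in C}
am={n:amber(ims[n]) for n in C}
for nm,a,b,bx in [("N",(290,272),(350,191),STICK),("F",(276,309),(402,204),STICK),("L",(218,269),(346,263),STICK),("stub",(218,309),(405,256),[(-19,19,-14,14,0,28)])]:
    M={"side":comp(am["side"],a),"top":comp(am["top"],b)}
    c,d=tri(a,b)
    best=min((fit(M,bx,[c[0],c[1],0,y]) for y in(0,.785,1.57,2.36)),key=lambda r:r[1])
    print(nm,"tri",np.round(c,1),round(d,1),"fit",np.round(best[0],2),round(best[1],3),[int(M[n].sum()) for n in C])
# pixels for dispenser
for n in C:
    r=spotter.outline_of("dispenser",n)[0]["region"]; np.save(f"d_{n}.npy",r)
E
```

```text
N tri [ 603.7 -209.7   18.4] 1.6 fit [ 606.25 -204.87   -3.02    2.06] 0.642 [381, 391]
F tri [ 569.5 -330.9   13.6] 0.3 fit [ 570.9  -330.47    0.73    1.06] 0.77 [456, 406]
L tri [ 436.2 -191.    15.6] 2.0 fit [ 436.33 -188.76   -3.53   -1.38] 0.609 [276, 423]
stub tri [ 447.2 -328.    13.5] 0.7 fit [ 448.95 -329.53   -1.82    1.55] 0.866 [217, 202]
```

The colour threshold drops the dark faces. I'll use the network outlines refined by a looser threshold.

```bash
python3 - <<'E'
from h import *
ims={n:capture(n) for n in C}
for n,u,v in(("side",276,309),("top",402,204),("top",346,263)):
    h=cv2.cvtColor(ims[n],cv2.COLOR_RGB2HSV); print(n); print(ims[n][v-12:v+13:2,u].tolist()); print(h[v-12:v+13:2,u].tolist())
E
```

```text
side
[[158, 146, 130], [131, 97, 68], [126, 84, 45], [128, 85, 52], [132, 89, 54], [132, 89, 56], [123, 83, 48], [105, 69, 42], [66, 48, 31], [47, 35, 27], [49, 40, 26], [50, 37, 27], [53, 46, 38]]
[[17, 45, 158], [14, 123, 131], [14, 164, 126], [13, 151, 128], [13, 151, 132], [13, 147, 132], [14, 155, 123], [13, 153, 105], [15, 135, 66], [12, 109, 47], [18, 120, 49], [13, 117, 50], [16, 72, 53]]
top
[[127, 127, 124], [120, 125, 125], [47, 26, 18], [68, 35, 7], [71, 40, 24], [67, 39, 11], [70, 42, 24], [70, 43, 24], [75, 46, 21], [38, 17, 5], [36, 22, 12], [119, 118, 115], [124, 128, 123]]
[[30, 6, 127], [90, 10, 125], [8, 157, 47], [14, 229, 68], [10, 169, 71], [15, 213, 67], [12, 168, 70], [12, 168, 70], [14, 184, 75], [11, 221, 38], [13, 170, 36], [23, 9, 119], [54, 10, 128]]
top
[[115, 117, 110], [113, 115, 106], [108, 110, 106], [70, 33, 12], [70, 38, 16], [71, 43, 22], [68, 36, 13], [72, 46, 23], [70, 43, 21], [69, 60, 56], [127, 133, 133], [116, 120, 114], [123, 127, 124]]
[[39, 15, 117], [37, 20, 115], [45, 9, 110], [11, 211, 70], [12, 197, 70], [13, 176, 71], [13, 206, 68], [14, 174, 72], [13, 178, 70], [9, 48, 69], [90, 12, 133], [50, 13, 120], [68, 8, 127]]
```

```bash
cat >> h.py <<'E'
def amber(im):
    h=cv2.cvtColor(cv2.GaussianBlur(im,(0,0),.6),cv2.COLOR_RGB2HSV)
    return ((h[...,0]<22)&(h[...,1]>88)&(h[...,2]>18)).astype(np.uint8)
E
cat > st.py <<'E'
from h import *
ims={n:capture(n) for n in C}
am={n:amber(ims[n]) for n in C}
for n in C: cv2.imwrite(f"pics/am_{n}.png",am[n]*255)
for nm,a,b,bx in [("N",(290,272),(350,191),STICK),("F",(276,309),(402,204),STICK),("L",(218,269),(346,263),STICK),("stub",(218,309),(405,256),[(-19,19,-14,14,0,28)])]:
    M={"side":comp(am["side"],a),"top":comp(am["top"],b)}
    c,d=tri(a,b)
    best=min((fit(M,bx,[c[0],c[1],0,y]) for y in(0,.785,1.57,2.36)),key=lambda r:r[1])
    print(nm,"tri",np.round(c,1),round(d,1),"fit",np.round(best[0],2),round(best[1],3),[(int(M[n].sum()),round(render(n,best[0],bx).sum())) for n in C])
E
python3 st.py
python3 - <<'E'
from h import *
M={n:np.load(f"d_{n}.npy").astype(float) for n in C}
# rough init: trough end/axis; feed ~ +y world
D=DISP+[(0,265,-25,25,50,90)]
a=spotter
capture("top")
P=atz("top",(239,247),50)
print(P)
for y in(1.5,1.6,1.7):
    r=fit(M,D,[P[0],P[1]+30,0,y],step=(10,10,5,.05)); print(np.round(r[0],2),round(r[1],3))
    if y==1.5 or r[1]<b[1]: b=r
p=b[0]; np.save("disp.npy",p)
import cv2
ims={n:cv2.cvtColor(capture(n),cv2.COLOR_RGB2BGR) for n in C}
for n,(x0,y0,x1,y1) in {"side":(190,120,310,250),"top":(80,180,280,280)}.items():
    f=5 if n=="side" else 4
    im=cv2.resize(ims[n][y0:y1,x0:x1],None,fx=f,fy=f,interpolation=cv2.INTER_CUBIC)
    c,s=np.cos(p[3]),np.sin(p[3]); 
    tow=lambda P:np.c_[p[0]+c*P[:,0]-s*P[:,1],p[1]+s*P[:,0]+c*P[:,1],p[2]+P[:,2]]
    for b in D+[(-100,0,-20,20,50,50)]:
        P=boxpts(b); uv=(proj(n,tow(P))-[x0,y0]+.5)*f
        for i in range(8):
            for j in range(i):
                if bin(i^j).count("1")==1: cv2.line(im,tuple(map(int,uv[i])),tuple(map(int,uv[j])),(0,255,255),1)
    cv2.imwrite(f"pics/{n}2.png",im)
E
```

```text
N tri [ 603.7 -209.7   18.4] 1.6 fit [ 6.0516e+02 -2.0515e+02 -2.6000e-01  2.1300e+00] 0.422 [(428, 550), (417, 473)]
F tri [ 569.5 -330.9   13.6] 0.3 fit [ 569.62 -330.33   -1.43    0.97] 0.389 [(538, 666), (475, 545)]
L tri [ 436.2 -191.    15.6] 2.0 fit [ 436.18 -188.07   -2.61    1.76] 0.417 [(315, 401), (429, 478)]
stub tri [ 447.2 -328.    13.5] 0.7 fit [ 448.47 -328.58   -0.99    1.5 ] 0.502 [(256, 334), (233, 268)]
[474.93627855  50.30851868  50.        ]
[469.51 111.99  -0.91   1.4 ] 0.103
[469.53 112.28  -1.14   1.4 ] 0.102
[4.6965e+02 1.1242e+02 4.5000e-01 1.4000e+00] 0.103
```

View pics/side2.png

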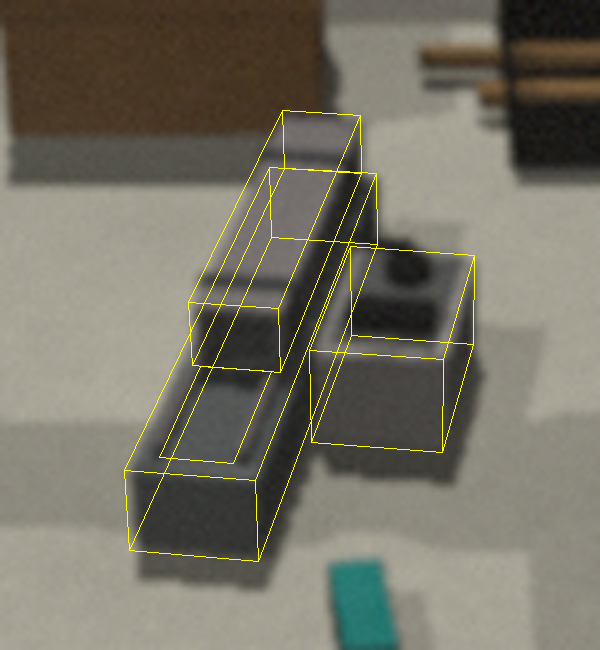

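View pics/top2.png

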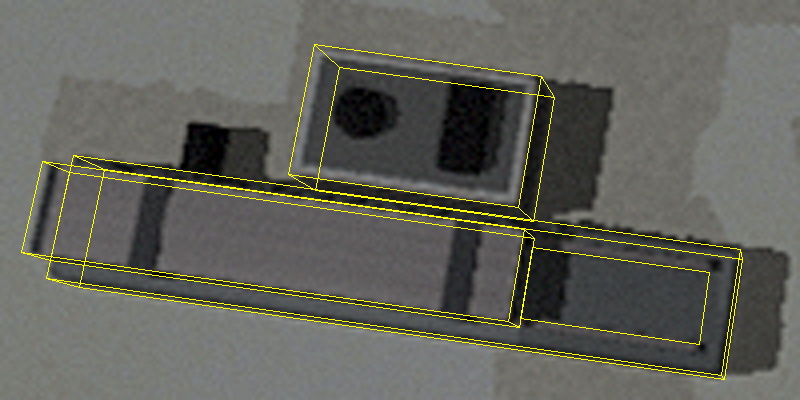

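The dispenser model overlays well. Next I'll refit the sticks using the network masks.

```bash
cat > st2.py <<'E'
from h import *
ims={n:capture(n) for n in C}
R={n:[r["region"].astype(float) for t in("stick_a","stub") for r in spotter.outline_of(t,n)] for n in C}
def near(n,uv): return min(R[n],key=lambda m:np.hypot(*(np.argwhere(m)[:,::-1].mean(0)-uv)))
res={}
for nm,a,b,bx in [("N",(290,272),(350,191),STICK),("F",(276,309),(402,204),STICK),("L",(218,269),(346,263),STICK),("stub",(218,309),(405,256),[(-19,19,-14,14,0,28)])]:
    M={"side":near("side",a),"top":near("top",b)}
    c,d=tri(a,b)
    for vs in (("side","top"),("top",),("side",)):
        best=min((fit(M,bx,[c[0],c[1],0,y],vs) for y in(0,.785,1.57,2.36)),key=lambda r:r[1])
        if len(vs)==2: res[nm]=best[0]
        print(nm,vs,np.round(best[0],2),round(best[1],3),[(int(M[n].sum()),round(render(n,best[0],bx).sum())) for n in C])
for n,(x0,y0,x1,y1) in {"side":(200,250,320,340),"top":(320,160,440,280)}.items():
    f=5
    im=cv2.resize(cv2.cvtColor(ims[n],cv2.COLOR_RGB2BGR)[y0:y1,x0:x1],None,fx=f,fy=f,interpolation=cv2.INTER_CUBIC)
    for k,p in res.items():
        P=boxpts(STICK[0] if k!="stub" else (-19,19,-14,14,0,28)); c,s=np.cos(p[3]),np.sin(p[3])
        W=np.c_[p[0]+c*P[:,0]-s*P[:,1],p[1]+s*P[:,0]+c*P[:,1],p[2]+P[:,2]]
        uv=(proj(n,W)-[x0,y0]+.5)*f
        for i in range(8):
            for j in range(i):
                if bin(i^j).count("1")==1: cv2.line(im,tuple(map(int,uv[i])),tuple(map(int,uv[j])),(0,255,255),1)
    cv2.imwrite(f"pics/{n}3.png",im)
E
python3 st2.py
```

```text
N ('side', 'top') [ 6.0479e+02 -2.0568e+02 -5.0000e-02  2.1200e+00] 0.187 [(501, 547), (499, 482)]
N ('top',) [ 600.72 -203.05   13.36   -1.02] 0.059 [(501, 556), (499, 492)]
N ('side',) [ 607.12 -189.41  -13.93    2.13] 0.078 [(501, 533), (499, 470)]
F ('side', 'top') [ 543.05 -275.58  -65.56    3.58] 1.583 [(607, 659), (309, 470)]
F ('top',) [ 514.27 -284.43  -51.1     3.56] 0.681 [(607, 680), (309, 487)]
F ('side',) [ 569.97 -298.34  -26.84    4.09] 0.067 [(607, 624), (309, 515)]
L ('side', 'top') [ 4.3552e+02 -1.8920e+02  2.4000e-01  1.8000e+00] 0.231 [(363, 414), (471, 479)]
L ('top',) [ 435.6  -190.62   -7.31    1.83] 0.059 [(363, 425), (471, 472)]
L ('side',) [ 430.59 -140.36  -35.9    -1.35] 0.077 [(363, 375), (471, 449)]
stub ('side', 'top') [ 446.97 -329.23   -1.48    1.29] 0.163 [(347, 364), (259, 275)]
stub ('top',) [ 447.54 -332.1   -11.5     1.31] 0.069 [(347, 362), (259, 270)]
stub ('side',) [ 447.43 -332.14    1.33    1.31] 0.083 [(347, 365), (259, 277)]
```

View pics/side3.png

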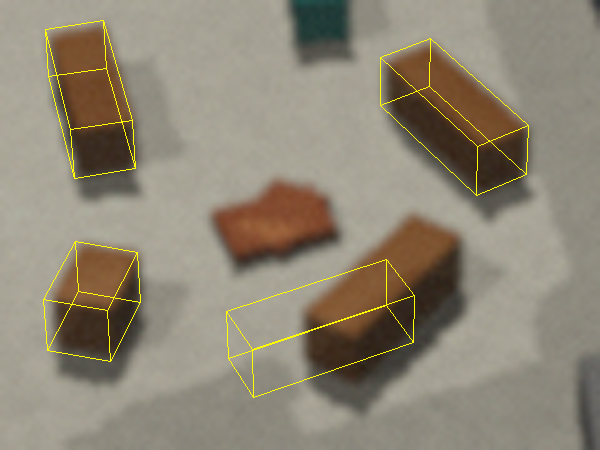

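View pics/top3.png

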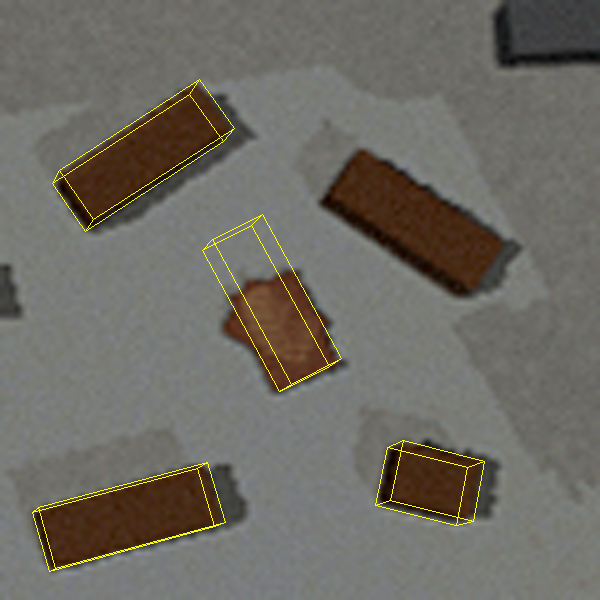

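```bash
python3 - <<'E'
from h import *
p=np.load("disp.npy"); print(np.round(p,4))
c,s=np.cos(p[3]),np.sin(p[3])
W=lambda x,y:np.round([p[0]+c*x-s*y,p[1]+s*x+c*y],1)
for x in(-110,-60,-55,-25,-20,0): print(x,W(x,0))
for a,b in (((270,184.5),(194.5,211.8)),((267.5,181.5),(196.3,211.8))):
    q,d=tri(a,b); r=q[:2]-p[:2]; print("barkey",np.round(q,1),round(d,1),"in disp",np.round([c*r[0]+s*r[1],-s*r[0]+c*r[1]],1))
for uv in((196,211.6),(170,208)):
    q=atz("top",uv,73); r=q[:2]-p[:2]; print("top@73",np.round(q,1),np.round([c*r[0]+s*r[1],-s*r[0]+c*r[1]],1))
E
```

```text
[469.53   112.2814  -1.1419   1.4015]
-110 [451.    3.9]
-60 [459.4  53.1]
-55 [460.3  58.1]
-25 [465.3  87.6]
-20 [466.2  92.6]
0 [469.5 112.3]
barkey [559.6 149.4  55.1] 6.3 in disp [ 51.8 -82.6]
barkey [554.7 142.8  68.9] 1.9 in disp [ 44.4 -78.8]
top@73 [553.5 142.7  73. ] [ 44.1 -77.6]
top@73 [563.2 200.2  73. ] [102.5 -77.5]
```

```bash
python3 -m jog '[{"twist":[0,0,0.14],"slide":[2,5,0],"hand":-0.2},{"twist":[0,0,0.14],"slide":[2,5,0],"hand":-0.2},{"twist":[0,0,0.14],"slide":[2,5,-1],"hand":-0.2},{"twist":[0,0,0.14],"slide":[2,5,-1],"hand":-0.2},{"twist":[0,0,0.14],"slide":[2,5,-1],"hand":-0.2},{"twist":[0,0,0.14],"slide":[2,5,-1],"hand":-0.2},{"twist":[0,0,0.14],"slide":[2,4,-1],"hand":-0.2},{"twist":[0,0,0.14],"slide":[2,3,-1],"hand":-0.2},{"twist":[0,0,0.14],"slide":[1,0.6,-2],"hand":-0.2},{"twist":[0,0,0.10],"slide":[0.1,0,-2],"hand":-0.2},{"twist":[0,0,0],"slide":[0,0,0],"hand":-0.2}]' 15
```

```text
time: 2.85
ee_pos: [425.0, -213.7, 124.2]
eef_rot: [-1.568, 0.003, 0.23]
ft_force: [-0.0, -0.2, 0.7]
gripper_width: 52.8
```

```bash
python3 -m jog '[{"twist":[0,0,0],"slide":[1.05,2.45,-2],"hand":-0.2},{"twist":[0,0,0],"slide":[0,0,-3],"hand":-0.2},{"twist":[0,0,0],"slide":[0,0,-2],"hand":-0.2},{"twist":[0,0,0],"slide":[0,0,0],"hand":-0.2}]' 15
python3 - <<'E'
from h import *
for n,(x0,y0,x1,y1) in {"side":(160,190,300,330),"top":(280,200,420,320)}.items():
    im=cv2.cvtColor(capture(n),cv2.COLOR_RGB2BGR)[y0:y1,x0:x1]
    cv2.imwrite(f"pics/{n}4.png",cv2.resize(im,None,fx=4,fy=4,interpolation=cv2.INTER_CUBIC))
E
```

```text
time: 3.25
ee_pos: [435.2, -190.1, 54.9]
eef_rot: [-1.569, 0.003, 0.224]
ft_force: [-1.2, 0.0, 0.4]
gripper_width: 52.8
```

View pics/side4.png

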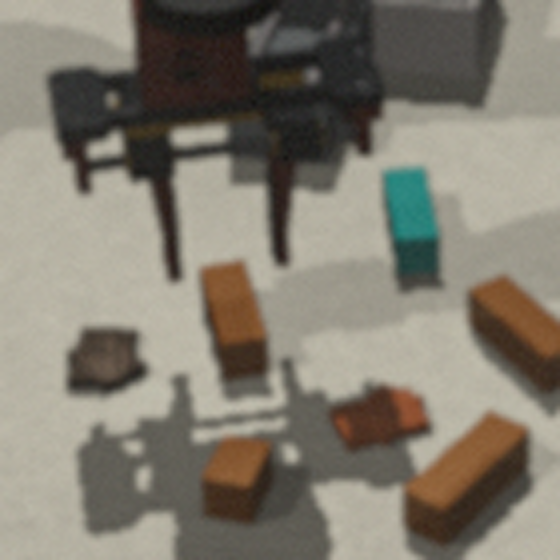

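View pics/top4.png

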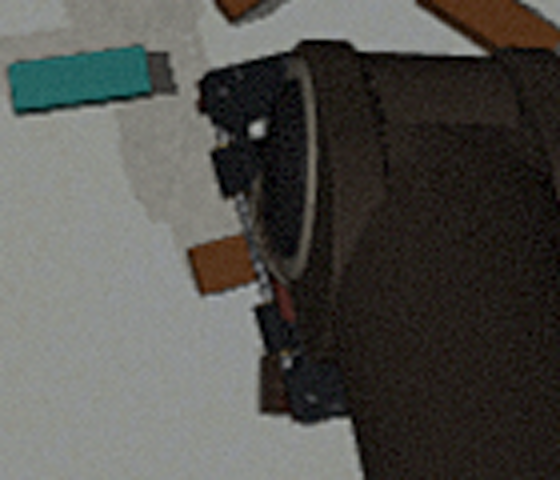

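```bash
python3 - <<'E'
from h import *
s=env.observe(); p=s["ee_pos"]; y=s["eef_rot"][2]; d=np.array([np.cos(y),np.sin(y),0])
for k in(-33,-26,0,26,33): print(k,(proj("side",p+k*d)[0]-[160,190]+.5)*4)
E
python3 -m jog '[{"twist":[0,0,0],"slide":[0.03,0.1,-2.3],"hand":-0.2},{"twist":[0,0,0],"slide":[0,0,-1.8],"hand":-0.2},{"twist":[0,0,0],"slide":[0,0,-0.4],"hand":-0.2},{"twist":[0,0,0],"slide":[0,0,0],"hand":1},{"twist":[0,0,0],"slide":[0,0,0],"hand":1},{"twist":[0,0,0],"slide":[0,0,0],"hand":1},{"twist":[0,0,0],"slide":[0,0,0],"hand":1}]' 15
```

```text
-33 [172.04083643 267.93883781]
-26 [184.28081264 266.19563106]
0 [229.4886613  259.75716864]
26 [274.29882689 253.37534389]
33 [286.29583229 251.66674083]
time: 4.05
ee_pos: [437.5, -189.5, 12.1]
eef_rot: [-1.572, -0.001, 0.227]
ft_force: [-0.5, -0.3, 7.0]
gripper_width: 28.0
```

```bash
python3 -m jog '[{"twist":[0,0,0],"slide":[0,0,0.5],"hand":1},{"twist":[0,0,0],"slide":[0,0,2],"hand":1},{"twist":[0,0,0],"slide":[0,0,3.5],"hand":1},{"twist":[0,0,0],"slide":[0,0,3.5],"hand":1},{"twist":[0,0,0],"slide":[0,0,0],"hand":1}]' 15
python3 - <<'E'
from h import *
for n,(x0,y0,x1,y1) in {"side":(160,150,300,290),"top":(280,200,420,320)}.items():
    im=cv2.cvtColor(capture(n),cv2.COLOR_RGB2BGR)[y0:y1,x0:x1]
    cv2.imwrite(f"pics/{n}5.png",cv2.resize(im,None,fx=4,fy=4,interpolation=cv2.INTER_CUBIC))
print(env.observe()["joint_positions"])
E
```

```text
time: 4.55
ee_pos: [439.4, -189.9, 110.4]
eef_rot: [-1.575, -0.006, 0.227]
ft_force: [-0.6, 0.5, -1.2]
gripper_width: 27.7
[ 0.67424656  0.34178028 -0.44064003  2.04917946  0.2036265   0.78967195
  0.33865749]
```

View pics/side5.png

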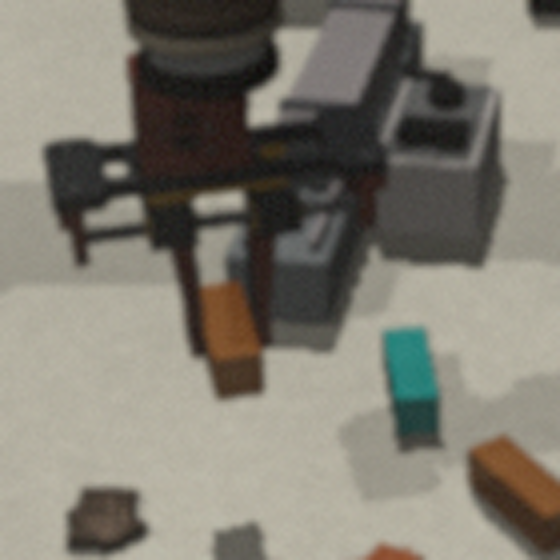

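```bash
python3 -m jog '[{"twist":[0,0,-0.08],"slide":[0.4,3,0],"hand":1},{"twist":[0,0,-0.08],"slide":[0.4,4.5,0],"hand":1},{"twist":[0,0,-0.08],"slide":[0.4,4.5,0],"hand":1},{"twist":[0,0,-0.08],"slide":[0.4,4.5,0],"hand":1},{"twist":[0,0,-0.078],"slide":[0.4,4.5,0],"hand":1},{"twist":[0,0,0],"slide":[0,3,0],"hand":1},{"twist":[0,0,0],"slide":[0,0,0],"hand":1},{"twist":[0,0,0],"slide":[0,0,0],"hand":1}]' 15
cat > v.py <<'E'
from h import *
import sys
k=sys.argv[1]
p=np.load("disp.npy"); c,s=np.cos(p[3]),np.sin(p[3])
for n,(x0,y0,x1,y1) in {"side":(200,130,310,240),"top":(120,180,300,290)}.items():
    im=cv2.cvtColor(capture(n),cv2.COLOR_RGB2BGR)[y0:y1,x0:x1]
    cv2.imwrite(f"pics/{n}{k}.png",cv2.resize(im,None,fx=4,fy=4,interpolation=cv2.INTER_CUBIC))
e=env.observe(); q=e["ee_pos"]; r=q[:2]-p[:2]
print("t",e["time"],"tcp in disp",np.round([c*r[0]+s*r[1],-s*r[0]+c*r[1],q[2]],1),"yawerr",round(e["eef_rot"][2]-p[3]+np.pi/2,3),np.round(e["eef_rot"],3))
E
python3 v.py 6
```

```text
time: 5.45
ee_pos: [455.9, 51.1, 105.0]
eef_rot: [-1.572, 0.002, -0.169]
ft_force: [0.3, -0.1, -1.4]
gripper_width: 28.1
t 5.55 tcp in disp [-64.1   2.5 105.3] yawerr -0.003 [-1.572  0.002 -0.172]
```

View pics/side6.png

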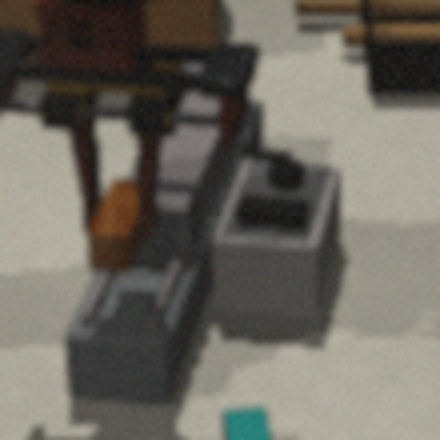

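View pics/top6.png

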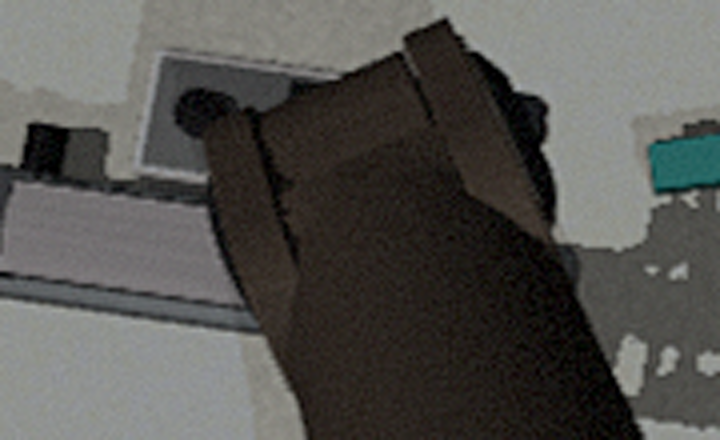

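```bash
python3 -m jog '[{"twist":[0,0,0],"slide":[0.25,0.1,-2],"hand":1},{"twist":[0,0,0],"slide":[0,0,-1.6],"hand":1},{"twist":[0,0,0],"slide":[0,0,0],"hand":1}]' 15
python3 v.py 7
```

```text
time: 5.85
ee_pos: [457.9, 49.9, 68.3]
eef_rot: [-1.572, 0.004, -0.173]
ft_force: [0.1, 0.4, -0.2]
gripper_width: 27.9
t 5.95 tcp in disp [-62.4  -0.1  70. ] yawerr -0.003 [-1.571e+00  1.000e-03 -1.730e-01]
```

View pics/side7.png

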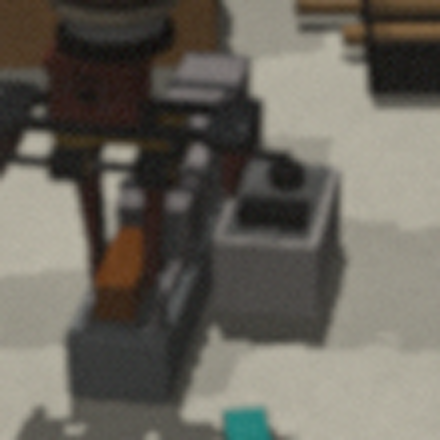

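```bash
cat > ov.py <<'E'
from h import *
import sys
k,cx,zb=sys.argv[1],float(sys.argv[2]),float(sys.argv[3])
p=np.load("disp.npy"); c,s=np.cos(p[3]),np.sin(p[3])
for n,(x0,y0,x1,y1) in {"side":(200,130,310,240)}.items():
    f=5
    im=cv2.resize(cv2.cvtColor(capture(n),cv2.COLOR_RGB2BGR)[y0:y1,x0:x1],None,fx=f,fy=f,interpolation=cv2.INTER_CUBIC)
    for b,col in (((cx-40,cx+40,-14,14,zb,zb+28),(0,255,255)),((-100,0,-20,20,50,58),(255,255,0)),((-115,0,-35,35,0,50),(0,255,0))):
        P=boxpts(b); W=np.c_[p[0]+c*P[:,0]-s*P[:,1],p[1]+s*P[:,0]+c*P[:,1],P[:,2]]
        uv=(proj(n,W)-[x0,y0]+.5)*f
        for i in range(8):
            for j in range(i):
                if bin(i^j).count("1")==1: cv2.line(im,tuple(map(int,uv[i])),tuple(map(int,uv[j])),col,1)
    cv2.imwrite(f"pics/{n}{k}.png",im)
E
python3 ov.py 8 -62.4 59
```

```text
(no output)
```

View pics/side8.png

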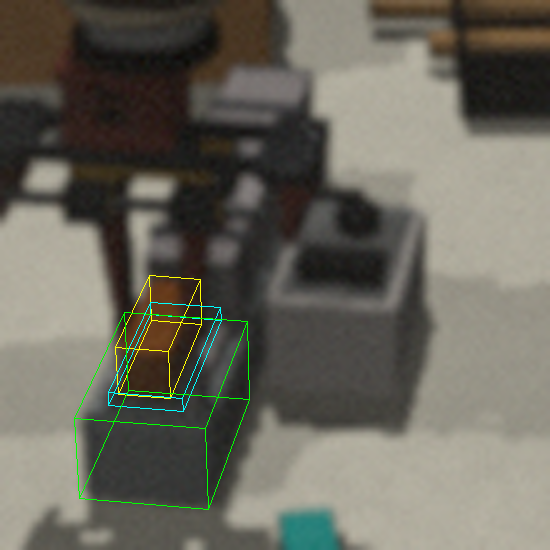

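```bash
python3 - <<'E'
from h import *
p=np.load("disp.npy"); c,s=np.cos(p[3]),np.sin(p[3])
outs=[]
for n,(x0,y0,x1,y1) in {"side":(214,160,264,232),"top":(190,220,280,285)}.items():
    f=8
    im=cv2.resize(cv2.imread(f"pics/{n}0.png")[y0:y1,x0:x1],None,fx=f,fy=f,interpolation=cv2.INTER_CUBIC)
    im=np.clip(im*1.6,0,255).astype(np.uint8)
    raw=im.copy()
    for b,col in (((-100,0,-20,20,50,58),(255,255,0)),((-115,0,-35,35,0,50),(0,255,0))):
        P=boxpts(b); W=np.c_[p[0]+c*P[:,0]-s*P[:,1],p[1]+s*P[:,0]+c*P[:,1],P[:,2]]
        uv=(proj(n,W)-[x0,y0]+.5)*f
        for i in range(8):
            for j in range(i):
                if bin(i^j).count("1")==1: cv2.line(im,tuple(map(int,uv[i])),tuple(map(int,uv[j])),col,1)
    cv2.imwrite(f"pics/{n}9.png",np.hstack([raw,im]) if n=="side" else np.vstack([im]))
E
```

```text
(no output)
```

View pics/side9.png

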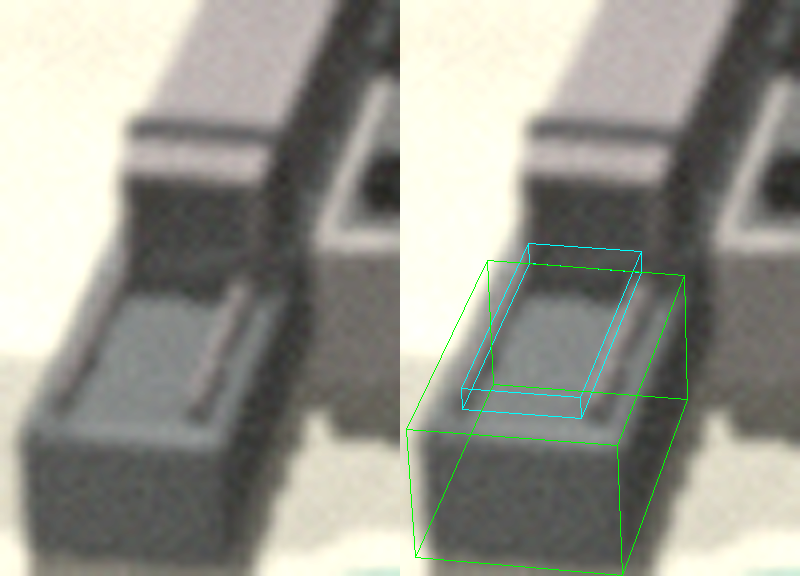

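View pics/top9.png

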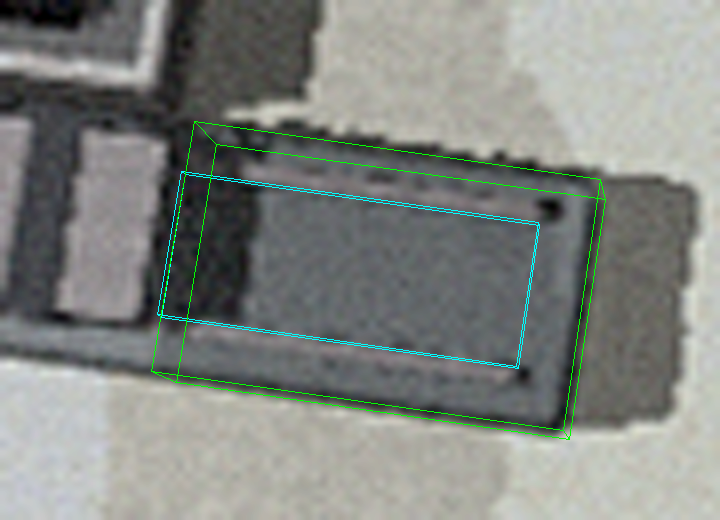

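```bash
python3 - <<'E'
import numpy as np
p=np.load("disp.npy"); p[0]+=1.5; p[1]+=2; np.save("disp.npy",p)
E
python3 -m jog '[{"twist":[0,0,0],"slide":[0.15,0,-0.7],"hand":1},{"twist":[0,0,0],"slide":[0,0,0],"hand":1}]' 15
python3 v.py 10
```

```text
time: 6.2
ee_pos: [461.1, 51.5, 63.0]
eef_rot: [-1.571, -0.0, -0.171]
ft_force: [0.1, 1.2, -1.6]
gripper_width: 28.0
t 6.3 tcp in disp [-63.3  -0.6  63.2] yawerr -0.002 [-1.571 -0.    -0.171]
```

View pics/side10.png

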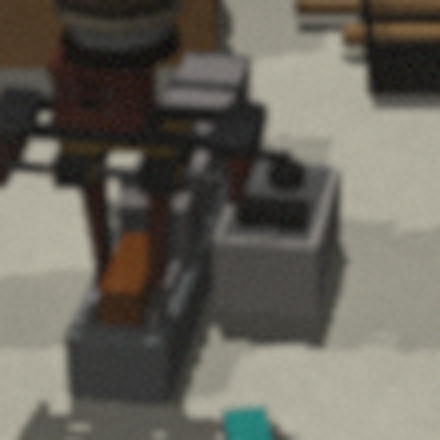

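```bash
python3 -m jog '[{"twist":[0,0,0],"slide":[0.16,0.95,0],"hand":1},{"twist":[0,0,0],"slide":[0.16,0.95,0],"hand":1},{"twist":[0,0,0],"slide":[0,0,0],"hand":1}]' 15
python3 -m jog '[{"twist":[0,0,0],"slide":[0.16,0.95,0],"hand":1},{"twist":[0,0,0],"slide":[0.16,0.95,0],"hand":1},{"twist":[0,0,0],"slide":[0,0,0],"hand":1}]' 15
python3 v.py 11
```

```text
time: 6.6
ee_pos: [464.6, 73.1, 63.5]
eef_rot: [-1.569, -0.001, -0.169]
ft_force: [0.1, 0.1, -0.5]
gripper_width: 27.9
time: 6.9
ee_pos: [467.7, 91.8, 63.3]
eef_rot: [-1.57, -0.0, -0.169]
ft_force: [-0.3, -0.3, -0.1]
gripper_width: 28.0
t 7.0 tcp in disp [-24.4  -0.3  63.1] yawerr -0.001 [-1.571  0.    -0.17 ]
```

View pics/side11.png

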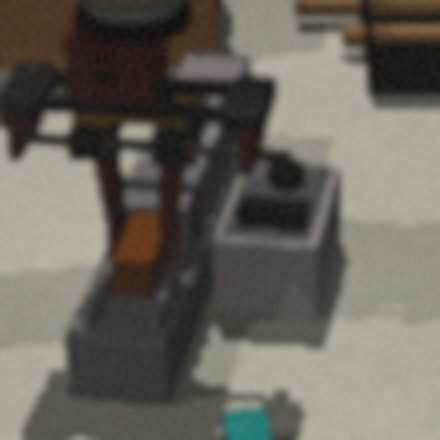

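```bash
python3 -m jog '[{"twist":[0,0,0],"slide":[0,0,0],"hand":-0.1},{"twist":[0,0,0],"slide":[0,0,0],"hand":-0.1},{"twist":[0,0,0],"slide":[0,0,1.5],"hand":-0.1},{"twist":[0,0,0],"slide":[0,0,2.5],"hand":0.2},{"twist":[0,0,0],"slide":[-0.5,-3,0],"hand":1},{"twist":[0,0,0],"slide":[-0.5,-3.1,0],"hand":1},{"twist":[0,0,0],"slide":[0,0,0],"hand":1},{"twist":[0,0,0],"slide":[0,0,-2],"hand":1},{"twist":[0,0,0],"slide":[0,0,-2],"hand":1},{"twist":[0,0,0],"slide":[0,0,0],"hand":1}]' 15
python3 v.py 12
```

```text
time: 8.0
ee_pos: [455.9, 28.9, 61.4]
eef_rot: [-1.571, 0.003, -0.171]
ft_force: [0.6, 0.2, 0.4]
gripper_width: 0.3
t 8.1 tcp in disp [-86.1  -0.7  63.3] yawerr -0.001 [-1.571e+00  1.000e-03 -1.710e-01]
```

View pics/side12.png

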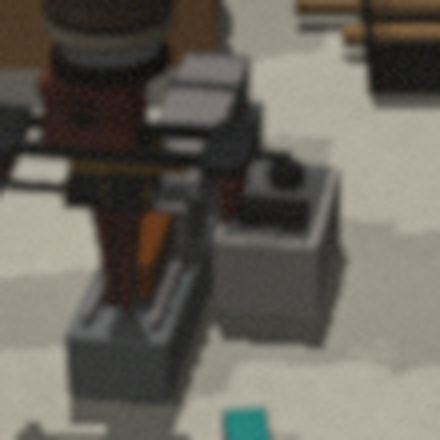

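```bash
python3 -m jog '[{"twist":[0,0,0],"slide":[0.16,0.98,-0.2],"hand":1},{"twist":[0,0,0],"slide":[0.16,0.98,0],"hand":1},{"twist":[0,0,0],"slide":[0.16,0.98,0],"hand":1},{"twist":[0,0,0],"slide":[0.16,0.98,0],"hand":1},{"twist":[0,0,0],"slide":[0.16,0.98,0],"hand":1},{"twist":[0,0,0],"slide":[0,0,0],"hand":1}]' 15
python3 -m jog '[{"twist":[0,0,0],"slide":[0.16,0.98,0],"hand":1},{"twist":[0,0,0],"slide":[0.16,0.98,0],"hand":1},{"twist":[0,0,0],"slide":[0,0,0],"hand":1}]' 15
python3 v.py 13
```

```text
time: 8.7
ee_pos: [465.7, 79.9, 61.3]
eef_rot: [-1.57, -0.001, -0.169]
ft_force: [0.6, -0.7, 0.9]
gripper_width: 0.6
time: 9.0
ee_pos: [468.8, 99.2, 61.2]
eef_rot: [-1.57, -0.0, -0.169]
ft_force: [-0.9, -0.2, 0.4]
gripper_width: 0.4
t 9.1 tcp in disp [-16.8  -0.3  61.1] yawerr -0.001 [-1.571  0.    -0.17 ]
```

View pics/side13.png

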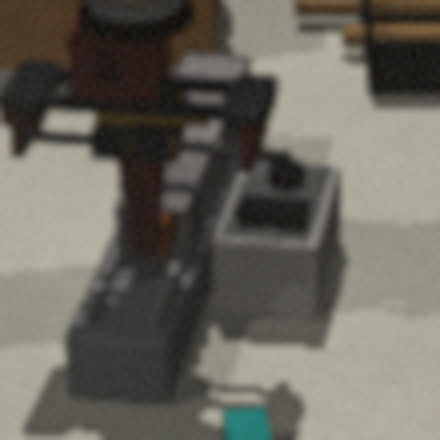

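```bash
python3 -m jog '[{"twist":[0,0,0],"slide":[-0.2,-1.5,1],"hand":1},{"twist":[0,0,0],"slide":[0,-2,3],"hand":0},{"twist":[0,0,0.12],"slide":[1.5,-4,2],"hand":-0.2},{"twist":[0,0,0.12],"slide":[2,-4,0],"hand":-0.2},{"twist":[0,0,0.12],"slide":[2,-4,0],"hand":-0.2},{"twist":[0,0,0.12],"slide":[2,-4,0],"hand":-0.2},{"twist":[0,0,0.12],"slide":[2,-4,0],"hand":-0.2},{"twist":[0,0,0.12],"slide":[2,-4,0],"hand":-0.2},{"twist":[0,0,0],"slide":[2,-3,0],"hand":-0.2},{"twist":[0,0,0],"slide":[0,0,-1],"hand":-0.2},{"twist":[0,0,0],"slide":[0,0,0],"hand":-0.2}]' 15
python3 - <<'E'
from h import *
for n,(x0,y0,x1,y1) in {"side":(190,150,330,290),"top":(120,190,420,300)}.items():
    im=cv2.cvtColor(capture(n),cv2.COLOR_RGB2BGR)[y0:y1,x0:x1]; f=4 if n=="side" else 2.6
    cv2.imwrite(f"pics/{n}14.png",cv2.resize(im,None,fx=f,fy=f,interpolation=cv2.INTER_CUBIC))
E
```

```text
time: 10.2
ee_pos: [600.1, -208.2, 109.2]
eef_rot: [-1.568, 0.002, 0.547]
ft_force: [-0.1, 0.1, -1.0]
gripper_width: 53.2
```

View pics/side14.png

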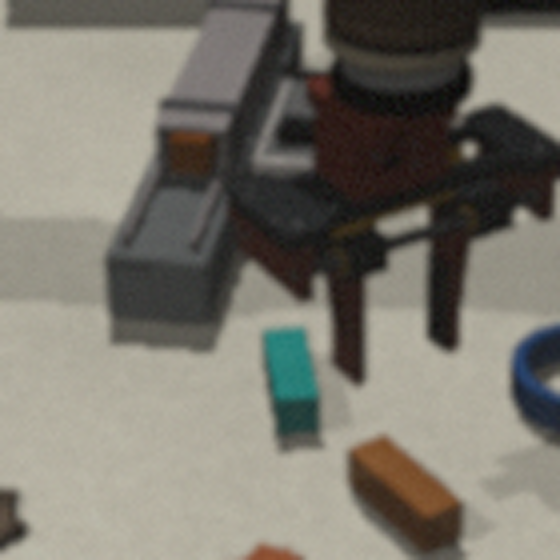

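View pics/top14.png

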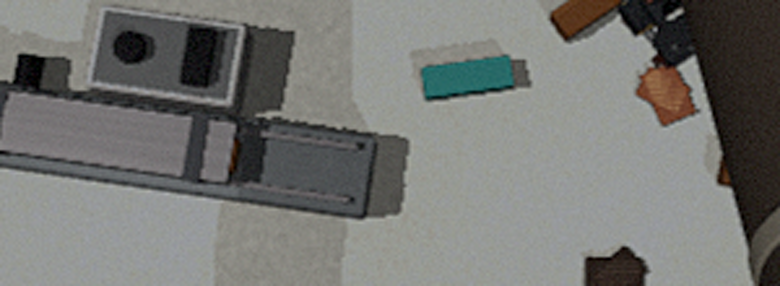

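```bash
python3 -m jog '[{"twist":[0,0,0],"slide":[0.45,0.2,-2],"hand":-0.2},{"twist":[0,0,0],"slide":[0,0,-3],"hand":-0.2},{"twist":[0,0,0],"slide":[0,0,-3],"hand":-0.2},{"twist":[0,0,0],"slide":[0,0,-1.2],"hand":-0.2},{"twist":[0,0,0],"slide":[0,0,-0.4],"hand":-0.2},{"twist":[0,0,0],"slide":[0,0,0],"hand":-0.2}]' 15
python3 -m jog '[{"twist":[0,0,0],"slide":[0,0,0],"hand":1},{"twist":[0,0,0],"slide":[0,0,0],"hand":1},{"twist":[0,0,0],"slide":[0,0,0],"hand":1},{"twist":[0,0,0],"slide":[0,0,0],"hand":1}]' 15
```

```text
time: 10.9
ee_pos: [606.4, -204.9, 15.8]
eef_rot: [-1.571, -0.0, 0.55]
ft_force: [-0.4, 0.4, 0.5]
gripper_width: 52.7
time: 11.3
ee_pos: [606.4, -205.8, 15.9]
eef_rot: [-1.572, -0.001, 0.549]
ft_force: [-0.3, 1.1, 3.1]
gripper_width: 28.2
```

```bash
python3 -m jog '[{"twist":[0,0,0],"slide":[0,0,1],"hand":1},{"twist":[0,0,0],"slide":[0,0,3],"hand":1},{"twist":[0,0,0],"slide":[-1,1,4],"hand":1},{"twist":[0,0,-0.12],"slide":[-2,4,1],"hand":1},{"twist":[0,0,-0.12],"slide":[-2,4,0],"hand":1},{"twist":[0,0,-0.12],"slide":[-2.5,4,0],"hand":1},{"twist":[0,0,-0.12],"slide":[-2.5,4,0],"hand":1},{"twist":[0,0,-0.12],"slide":[-2.5,4,0],"hand":1},{"twist":[0,0,-0.12],"slide":[-2,4,0],"hand":1},{"twist":[0,0,0],"slide":[0,0,0],"hand":1},{"twist":[0,0,0],"slide":[0,0,0],"hand":1}]' 15
python3 v.py 15
```

```text
time: 12.4
ee_pos: [461.1, 45.4, 106.0]
eef_rot: [-1.571, -0.001, -0.167]
ft_force: [-0.0, -0.1, 0.2]
gripper_width: 28.1
t 12.5 tcp in disp [-71.3  -2.8 105.5] yawerr -0.002 [-1.571e+00 -1.000e-03 -1.710e-01]
```

View pics/side15.png

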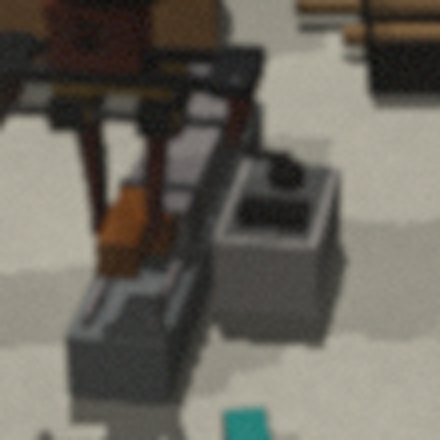

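```bash
python3 -m jog '[{"twist":[0,0,0],"slide":[-0.2,0.3,-1.8],"hand":1},{"twist":[0,0,0],"slide":[0,0,-1.5],"hand":1},{"twist":[0,0,0],"slide":[0,0,-0.6],"hand":1},{"twist":[0,0,0],"slide":[0,0,0],"hand":1}]' 15
python3 v.py 16
```

```text
time: 12.9
ee_pos: [459.2, 46.3, 65.6]
eef_rot: [-1.571, 0.001, -0.172]
ft_force: [1.0, 0.8, 0.4]
gripper_width: 28.0
t 13.0 tcp in disp [-68.6   0.   66.2] yawerr -0.003 [-1.571  0.    -0.172]
```

View pics/side16.png

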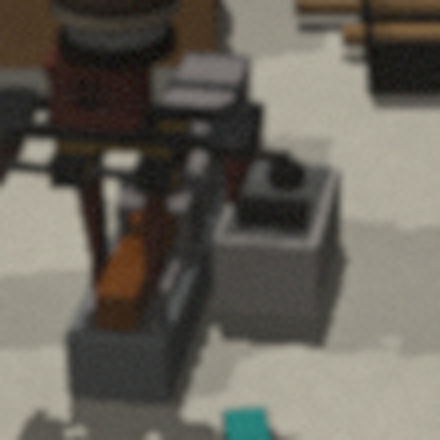

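```bash
python3 -m jog '[{"twist":[0,0,0],"slide":[0.16,0.98,0],"hand":1},{"twist":[0,0,0],"slide":[0.16,0.98,0],"hand":1},{"twist":[0,0,0],"slide":[0,0,0],"hand":1}]' 15
python3 -m jog '[{"twist":[0,0,0],"slide":[0.16,0.98,0],"hand":1},{"twist":[0,0,0],"slide":[0.16,0.98,0],"hand":1},{"twist":[0,0,0],"slide":[0,0,0],"hand":1}]' 15
python3 v.py 17
```

```text
time: 13.3
ee_pos: [462.8, 69.2, 66.6]
eef_rot: [-1.569, -0.001, -0.169]
ft_force: [0.5, -0.7, -0.9]
gripper_width: 27.6
time: 13.6
ee_pos: [465.7, 88.7, 66.3]
eef_rot: [-1.57, -0.0, -0.169]
ft_force: [-0.1, 0.1, -0.2]
gripper_width: 27.8
t 13.7 tcp in disp [-27.8   1.   66.1] yawerr -0.001 [-1.571  0.    -0.17 ]
```

View pics/side17.png

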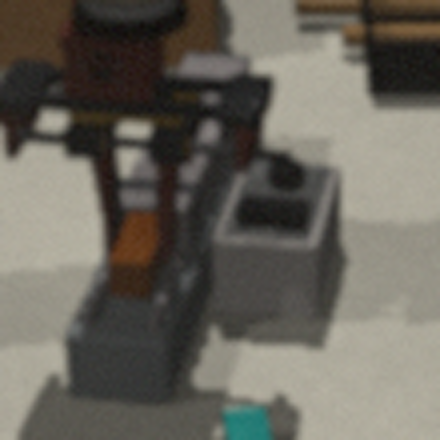

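Stick 2 is in the mouth and straight. I'll release it, move behind it and push.

```bash
python3 -m jog '[{"twist":[0,0,0],"slide":[0,0,0],"hand":-0.1},{"twist":[0,0,0],"slide":[0,0,0],"hand":-0.1},{"twist":[0,0,0],"slide":[0,0,1.5],"hand":-0.1},{"twist":[0,0,0],"slide":[0,0,2.2],"hand":0.2},{"twist":[0,0,0],"slide":[-0.45,-3,0],"hand":1},{"twist":[0,0,0],"slide":[-0.45,-3.1,0],"hand":1},{"twist":[0,0,0],"slide":[0,0,0],"hand":1},{"twist":[0,0,0],"slide":[0,0,-2],"hand":1},{"twist":[0,0,0],"slide":[0,0,-2],"hand":1},{"twist":[0,0,0],"slide":[0,0,0],"hand":1}]' 15
python3 v.py 18
```

```text
time: 14.7
ee_pos: [455.0, 25.7, 61.4]
eef_rot: [-1.571, 0.004, -0.171]
ft_force: [-1.4, -0.4, -0.1]
gripper_width: 0.3
t 14.8 tcp in disp [-89.4  -0.3  63.2] yawerr -0.001 [-1.571e+00  1.000e-03 -1.710e-01]
```

View pics/side18.png

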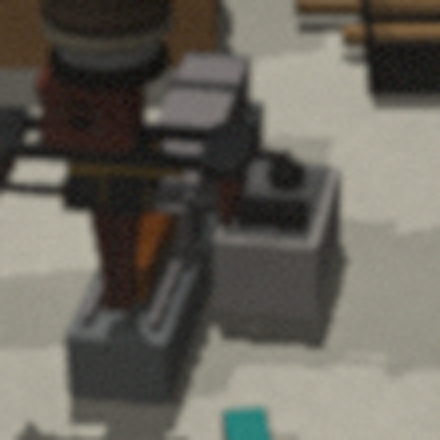

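```bash
python3 -m jog '[{"twist":[0,0,0],"slide":[0.16,0.98,-0.2],"hand":1},{"twist":[0,0,0],"slide":[0.16,0.98,0],"hand":1},{"twist":[0,0,0],"slide":[0.16,0.98,0],"hand":1},{"twist":[0,0,0],"slide":[0.16,0.98,0],"hand":1},{"twist":[0,0,0],"slide":[0,0,0],"hand":1}]' 15
python3 -m jog '[{"twist":[0,0,0],"slide":[0.16,0.98,0],"hand":1},{"twist":[0,0,0],"slide":[0.16,0.98,0],"hand":1},{"twist":[0,0,0],"slide":[0.16,0.98,0],"hand":1},{"twist":[0,0,0],"slide":[0.04,0.3,0],"hand":1},{"twist":[0,0,0],"slide":[0,0,0],"hand":1}]' 15
python3 v.py 19
```

```text
time: 15.3
ee_pos: [463.3, 67.1, 61.5]
eef_rot: [-1.57, -0.001, -0.168]
ft_force: [-0.2, 0.5, -0.2]
gripper_width: -0.4
time: 15.8
ee_pos: [468.1, 98.1, 61.1]
eef_rot: [-1.57, -0.0, -0.17]
ft_force: [0.5, -0.8, -1.4]
gripper_width: 0.7
t 15.9 tcp in disp [-17.3   0.2  61.1] yawerr -0.002 [-1.571  0.    -0.171]
```

```bash
python3 -m jog '[{"twist":[0,0,0],"slide":[-0.2,-1.5,1],"hand":1},{"twist":[0,0,0],"slide":[0,-2,3],"hand":0},{"twist":[0,0,0],"slide":[1,-4,2],"hand":-0.2},{"twist":[0,0,-0.11],"slide":[1,-4.8,0],"hand":-0.2},{"twist":[0,0,-0.11],"slide":[1.2,-4.8,0],"hand":-0.2},{"twist":[0,0,-0.11],"slide":[1.2,-4.8,0],"hand":-0.2},{"twist":[0,0,-0.1],"slide":[1.2,-4.8,0],"hand":-0.2},{"twist":[0,0,0],"slide":[1.2,-4.8,0],"hand":-0.2},{"twist":[0,0,0],"slide":[1.2,-4.8,0],"hand":-0.2},{"twist":[0,0,0],"slide":[1.2,-4.5,0],"hand":-0.2},{"twist":[0,0,0],"slide":[1,-2,0],"hand":-0.2},{"twist":[0,0,0],"slide":[0,0,0],"hand":-0.2}]' 15
python3 - <<'E'
from h import *
for n,(x0,y0,x1,y1) in {"side":(200,160,340,330),"top":(120,190,420,300)}.items():
    im=cv2.cvtColor(capture(n),cv2.COLOR_RGB2BGR)[y0:y1,x0:x1]; f=3.5 if n=="side" else 2.6
    cv2.imwrite(f"pics/{n}20.png",cv2.resize(im,None,fx=f,fy=f,interpolation=cv2.INTER_CUBIC))
E
```

```text
time: 17.1
ee_pos: [567.3, -335.4, 120.4]
eef_rot: [-1.572, -0.001, -0.607]
ft_force: [-0.4, 0.2, 0.1]
gripper_width: 52.8
```

View pics/side20.png

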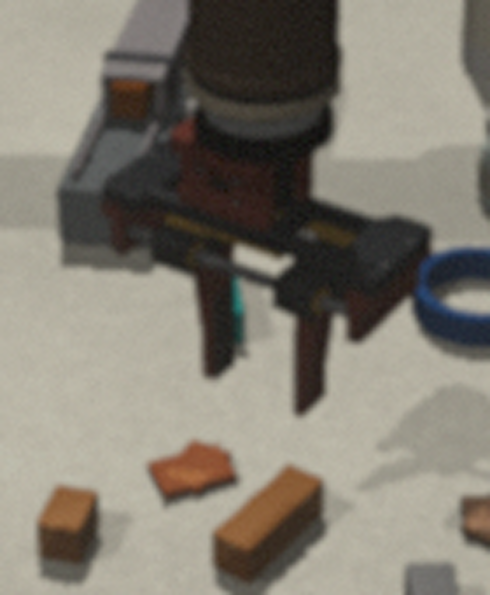

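View pics/top20.png

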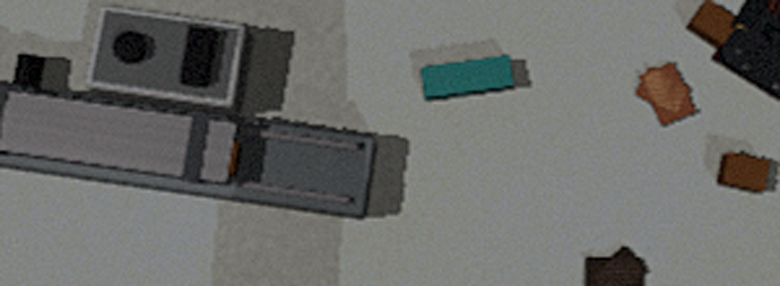

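```bash
python3 -m jog '[{"twist":[0,0,0],"slide":[0.25,0.4,-2],"hand":-0.2},{"twist":[0,0,0],"slide":[0,0,-3],"hand":-0.2},{"twist":[0,0,0],"slide":[0,0,-3],"hand":-0.2},{"twist":[0,0,0],"slide":[0,0,-1.5],"hand":-0.2},{"twist":[0,0,0],"slide":[0,0,-1.2],"hand":-0.2},{"twist":[0,0,0],"slide":[0,0,0],"hand":-0.2}]' 15
python3 -m jog '[{"twist":[0,0,0],"slide":[0,0,0],"hand":1},{"twist":[0,0,0],"slide":[0,0,0],"hand":1},{"twist":[0,0,0],"slide":[0,0,0],"hand":1},{"twist":[0,0,0],"slide":[0,0,0],"hand":1}]' 15
```

```text
time: 17.8
ee_pos: [570.0, -325.7, 13.1]
eef_rot: [-1.571, 0.002, -0.6]
ft_force: [-0.0, -0.3, 0.3]
gripper_width: 52.7
time: 18.2
ee_pos: [571.1, -327.1, 15.2]
eef_rot: [-1.571, -0.002, -0.601]
ft_force: [-0.7, 0.1, 4.2]
gripper_width: 27.8
```

```bash
python3 -m jog '[{"twist":[0,0,0],"slide":[0,0,1],"hand":1},{"twist":[0,0,0],"slide":[0,0,3],"hand":1},{"twist":[0,0,0],"slide":[-1,2,4],"hand":1},{"twist":[0,0,0.1],"slide":[-1.4,4.5,1.2],"hand":1},{"twist":[0,0,0.11],"slide":[-1.4,4.6,0],"hand":1},{"twist":[0,0,0.11],"slide":[-1.5,4.6,0],"hand":1},{"twist":[0,0,0.11],"slide":[-1.5,4.6,0],"hand":1},{"twist":[0,0,0],"slide":[-1.5,4.6,0],"hand":1},{"twist":[0,0,0],"slide":[-1.5,4.6,0],"hand":1},{"twist":[0,0,0],"slide":[-1.4,4.5,0],"hand":1},{"twist":[0,0,0],"slide":[0,2,0],"hand":1},{"twist":[0,0,0],"slide":[0,0,0],"hand":1}]' 15
python3 v.py 21
```

```text
time: 19.4
ee_pos: [458.5, 36.6, 107.2]
eef_rot: [-1.57, -0.001, -0.166]
ft_force: [-0.1, -0.3, -0.4]
gripper_width: 28.0
t 19.5 tcp in disp [-82.2  -1.7 106.7] yawerr -0.001 [-1.571e+00 -1.000e-03 -1.700e-01]
```

View pics/side21.png

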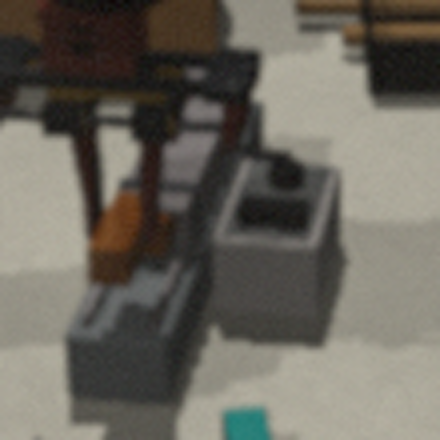

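```bash
python3 -m jog '[{"twist":[0,0,0],"slide":[0.05,1.2,-1.8],"hand":1},{"twist":[0,0,0],"slide":[0,0,-1.5],"hand":1},{"twist":[0,0,0],"slide":[0,0,-0.7],"hand":1},{"twist":[0,0,0],"slide":[0,0,0],"hand":1}]' 15
python3 v.py 22
```

```text
time: 19.9
ee_pos: [458.9, 43.8, 65.6]
eef_rot: [-1.572, 0.001, -0.173]
ft_force: [0.6, -0.3, -1.0]
gripper_width: 28.0
t 20.0 tcp in disp [-70.9  -0.2  66.4] yawerr -0.003 [-1.571  0.    -0.172]
```

View pics/side22.png

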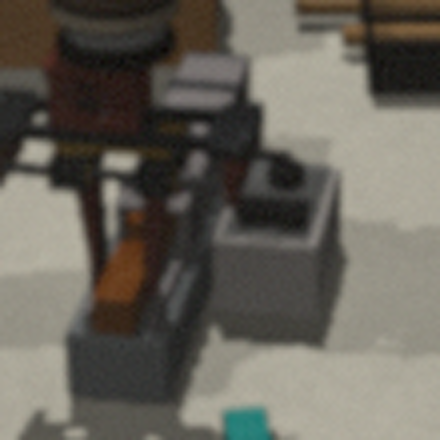

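```bash
python3 -m jog '[{"twist":[0,0,0],"slide":[0.16,0.98,0],"hand":1},{"twist":[0,0,0],"slide":[0.16,0.98,0],"hand":1},{"twist":[0,0,0],"slide":[0,0,0],"hand":1}]' 15
python3 -m jog '[{"twist":[0,0,0],"slide":[0.16,0.98,0],"hand":1},{"twist":[0,0,0],"slide":[0.16,0.98,0],"hand":1},{"twist":[0,0,0],"slide":[0,0,0],"hand":1}]' 15
python3 v.py 23
```

```text
time: 20.3
ee_pos: [462.8, 67.0, 66.6]
eef_rot: [-1.57, -0.001, -0.169]
ft_force: [-0.0, -0.4, -0.5]
gripper_width: 28.6
time: 20.6
ee_pos: [465.7, 86.4, 66.3]
eef_rot: [-1.57, -0.0, -0.169]
ft_force: [0.5, -0.1, -1.4]
gripper_width: 28.1
t 20.7 tcp in disp [-29.9   0.6  66.1] yawerr -0.001 [-1.571  0.    -0.17 ]
```

View pics/side23.png

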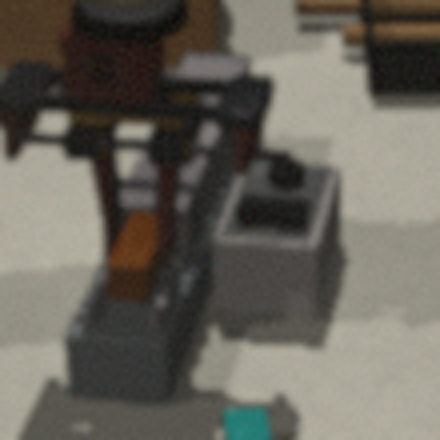

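```bash
python3 -m jog '[{"twist":[0,0,0],"slide":[0,0,0],"hand":-0.1},{"twist":[0,0,0],"slide":[0,0,0],"hand":-0.1},{"twist":[0,0,0],"slide":[0,0,1.5],"hand":-0.1},{"twist":[0,0,0],"slide":[0,0,2.2],"hand":0.2},{"twist":[0,0,0],"slide":[-0.5,-3.2,0],"hand":1},{"twist":[0,0,0],"slide":[-0.5,-3.3,0],"hand":1},{"twist":[0,0,0],"slide":[0,0,0],"hand":1},{"twist":[0,0,0],"slide":[0,0,-2],"hand":1},{"twist":[0,0,0],"slide":[0,0,-2],"hand":1},{"twist":[0,0,0],"slide":[0,0,0],"hand":1}]' 15
python3 v.py 24
```

```text
time: 21.7
ee_pos: [453.9, 19.5, 61.4]
eef_rot: [-1.571, 0.003, -0.171]
ft_force: [-1.3, -0.1, -0.2]
gripper_width: 0.4
t 21.8 tcp in disp [-95.8  -0.4  63.2] yawerr -0.001 [-1.571e+00  1.000e-03 -1.710e-01]
```

View pics/side24.png

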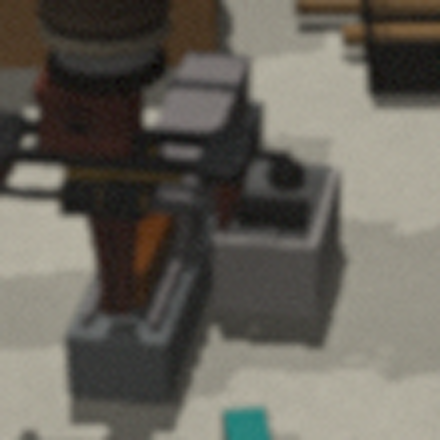

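```bash
python3 -m jog '[{"twist":[0,0,0],"slide":[0.08,0.5,-0.2],"hand":1},{"twist":[0,0,0],"slide":[0.08,0.5,0],"hand":1},{"twist":[0,0,0],"slide":[0.08,0.5,0],"hand":1},{"twist":[0,0,0],"slide":[0.08,0.5,0],"hand":1},{"twist":[0,0,0],"slide":[0.08,0.5,0],"hand":1},{"twist":[0,0,0],"slide":[0,0,0],"hand":1}]' 15
python3 -m jog '[{"twist":[0,0,0],"slide":[0.03,0.2,0],"hand":1},{"twist":[0,0,0],"slide":[0.03,0.2,0],"hand":1},{"twist":[0,0,0],"slide":[0.03,0.2,0],"hand":1}]' 15
python3 -m jog '[{"twist":[0,0,0],"slide":[0.03,0.2,0],"hand":1},{"twist":[0,0,0],"slide":[0.03,0.2,0],"hand":1},{"twist":[0,0,0],"slide":[0.03,0.2,0],"hand":1}]' 15
```

```text
time: 22.4
ee_pos: [459.7, 45.5, 61.3]
eef_rot: [-1.57, -0.0, -0.17]
ft_force: [0.6, -0.3, 0.2]
gripper_width: 0.5
time: 22.7
ee_pos: [460.3, 50.3, 61.1]
eef_rot: [-1.571, 0.0, -0.171]
ft_force: [0.5, -0.7, 1.0]
gripper_width: 0.5
time: 23.0
ee_pos: [461.2, 56.6, 61.1]
eef_rot: [-1.571, 0.0, -0.171]
ft_force: [0.0, -0.8, 1.0]
gripper_width: 0.4
```

```bash
python3 -m jog '[{"twist":[0,0,0],"slide":[0.025,0.15,0],"hand":1},{"twist":[0,0,0],"slide":[0.025,0.15,0],"hand":1},{"twist":[0,0,0],"slide":[0.025,0.15,0],"hand":1}]' 15 | sed -n '1,2p;4p'
```

```text
time: 23.3
ee_pos: [461.9, 61.1, 61.1]
ft_force: [-0.7, -1.3, 1.1]
```

```bash
python3 -m jog '[{"twist":[0,0,0],"slide":[0.025,0.15,0],"hand":1},{"twist":[0,0,0],"slide":[0.025,0.15,0],"hand":1},{"twist":[0,0,0],"slide":[0.025,0.15,0],"hand":1}]' 15 | sed -n '1,2p;4p'
```

```text
time: 23.6
ee_pos: [462.8, 65.6, 61.1]
ft_force: [-0.3, -0.7, -0.0]
```

```bash
python3 -m jog '[{"twist":[0,0,0],"slide":[0.025,0.15,0],"hand":1},{"twist":[0,0,0],"slide":[0.025,0.15,0],"hand":1},{"twist":[0,0,0],"slide":[0.025,0.15,0],"hand":1}]' 15 | sed -n '1,2p;4p'
```

```text
time: 23.9
ee_pos: [463.5, 70.1, 61.1]
ft_force: [0.2, -1.1, 0.1]
```

```bash
python3 -m jog '[{"twist":[0,0,0],"slide":[0.025,0.15,0],"hand":1},{"twist":[0,0,0],"slide":[0.025,0.15,0],"hand":1},{"twist":[0,0,0],"slide":[0.025,0.15,0],"hand":1}]' 15 | sed -n '1,2p;4p'
```

```text
time: 24.2
ee_pos: [464.3, 74.6, 61.1]
ft_force: [0.2, -0.5, 0.4]
```

```bash
python3 -m jog '[{"twist":[0,0,0],"slide":[0.025,0.15,0],"hand":1},{"twist":[0,0,0],"slide":[0.025,0.15,0],"hand":1},{"twist":[0,0,0],"slide":[0.025,0.15,0],"hand":1}]' 15 | sed -n '1,2p;4p'
```

```text
time: 24.5
ee_pos: [464.7, 77.3, 61.1]
ft_force: [-1.4, -7.5, 4.2]
```

```bash
python3 -m jog '[{"twist":[0,0,0],"slide":[0.015,0.1,0],"hand":1}]' 15 | sed -n '1,2p;4p'
python3 -m jog '[{"twist":[0,0,0],"slide":[0.015,0.1,0],"hand":1}]' 15 | sed -n '1,2p;4p'
```

```text
time: 24.6
ee_pos: [464.8, 78.3, 61.1]
ft_force: [-0.6, -5.8, 2.6]
time: 24.7
ee_pos: [465.0, 79.2, 61.2]
ft_force: [-0.3, -7.3, 3.4]
```

```bash
python3 -m jog '[{"twist":[0,0,0],"slide":[0.015,0.1,0],"hand":1},{"twist":[0,0,0],"slide":[0.015,0.1,0],"hand":1}]' 15 | sed -n '1,2p;4p'
```

```text
time: 24.9
ee_pos: [465.3, 81.2, 61.1]
ft_force: [-0.9, -6.4, 3.1]
```

```bash
python3 -m jog '[{"twist":[0,0,0],"slide":[0.015,0.1,0],"hand":1},{"twist":[0,0,0],"slide":[0.015,0.1,0],"hand":1}]' 15 | sed -n '1,2p;4p'
```

```text
time: 25.1
ee_pos: [465.6, 83.2, 61.1]
ft_force: [-1.4, -6.5, 3.3]
```

```bash
python3 -m jog '[{"twist":[0,0,0],"slide":[0.015,0.1,0],"hand":1}]' 15 | sed -n '1,2p;4p'
python3 -m jog '[{"twist":[0,0,0],"slide":[0.015,0.1,0],"hand":1}]' 15 | sed -n '1,2p;4p'
```

```text
time: 25.2
ee_pos: [465.8, 84.2, 61.1]
ft_force: [-0.5, -6.3, 3.5]
time: 25.3
ee_pos: [465.9, 85.2, 61.1]
ft_force: [-1.1, -6.7, 2.8]
```

```bash
python3 -m jog '[{"twist":[0,0,0],"slide":[0.015,0.1,0],"hand":1}]' 15 | sed -n '1,2p;4p'
```

```text
time: 25.4
ee_pos: [465.9, 85.3, 61.1]
ft_force: [-2.5, -12.2, 6.6]
```

```bash
python3 -m jog '[{"twist":[0,0,0],"slide":[0.005,0.04,0],"hand":1}]' 15 | sed -n '1,2p;4p'
python3 -m jog '[{"twist":[0,0,0],"slide":[-0.03,-0.2,0],"hand":1},{"twist":[0,0,0],"slide":[-0.08,-0.5,0],"hand":1},{"twist":[0,0,0],"slide":[-0.3,-2,0.5],"hand":1},{"twist":[0,0,0],"slide":[0,-1,3],"hand":1},{"twist":[0,0,0],"slide":[0,0,3],"hand":1},{"twist":[0,0,0],"slide":[0,0,1],"hand":1}]' 15
python3 v.py 25
```

```text
time: 25.5
ee_pos: [465.9, 85.3, 61.1]
ft_force: [-1.0, -11.2, 6.2]
time: 26.1
ee_pos: [463.8, 51.7, 138.6]
eef_rot: [-1.569, -0.004, -0.171]
ft_force: [0.5, -0.6, 0.6]
gripper_width: 0.4
t 26.2 tcp in disp [-63.   -3.  137.4] yawerr -0.002 [-1.57  -0.003 -0.171]
```

View pics/side25.png

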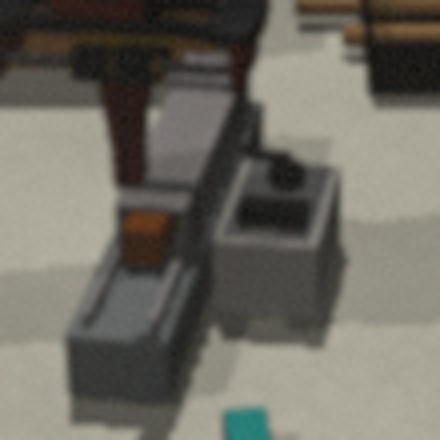

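The third stick sticks out centred. The plate took about 6.5 N over roughly 10 mm of sliding, then went solid at about 12 N. Now the bar key.

```bash
python3 -m jog '[{"twist":[0,0,0],"slide":[3,3,0],"hand":1},{"twist":[0,0,0],"slide":[3,3.2,0],"hand":1},{"twist":[0,0,0],"slide":[3.1,3,0],"hand":1},{"twist":[0,0,0],"slide":[0,0,-2],"hand":1},{"twist":[0,0,0],"slide":[0,0,-2],"hand":1},{"twist":[0,0,0],"slide":[0,0,0],"hand":1}]' 15
python3 v.py 26
```

```text
time: 26.8
ee_pos: [550.6, 143.3, 91.9]
eef_rot: [-1.573, 0.006, -0.17]
ft_force: [-0.7, -0.2, -0.6]
gripper_width: 0.2
t 26.9 tcp in disp [ 42.5 -75.3  95. ] yawerr -0.001 [-1.572  0.002 -0.17 ]
```

View pics/side26.png

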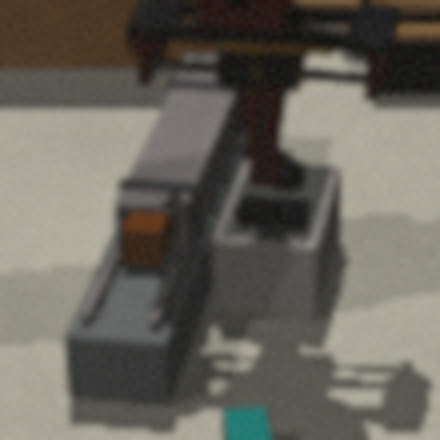

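View pics/top26.png

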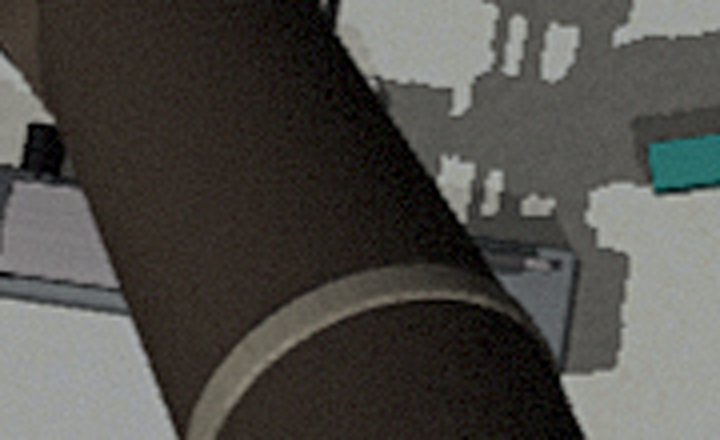

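```bash
python3 -m jog '[{"twist":[0,0,0],"slide":[0.35,0,-1],"hand":1},{"twist":[0,0,0],"slide":[0,0,-0.8],"hand":1},{"twist":[0,0,0],"slide":[0,0,-0.2],"hand":1}]' 15
python3 v.py 27
```

```text
time: 27.2
ee_pos: [556.5, 143.0, 75.3]
eef_rot: [-1.571, 0.001, -0.171]
ft_force: [-0.6, 0.5, 0.5]
gripper_width: 0.7
t 27.3 tcp in disp [ 42.9 -79.4  75.8] yawerr -0.002 [-1.571  0.    -0.171]
```

View pics/side27.png

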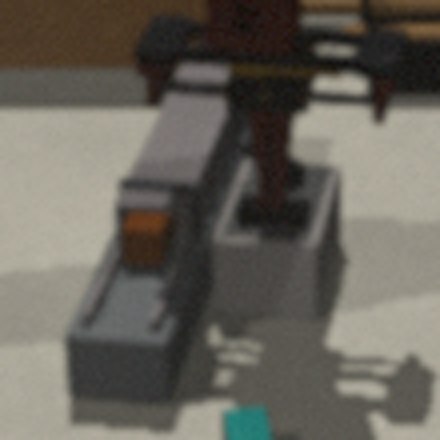

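The fingertips are just above the middle of the bar key at (272,205). Pressing now.

```bash
python3 -m jog '[{"twist":[0,0,0],"slide":[0,0,-0.3],"hand":1},{"twist":[0,0,0],"slide":[0,0,-0.2],"hand":1}]' 15 | sed -n '1,2p;4p'
python3 -m jog '[{"twist":[0,0,0],"slide":[0,0,-0.2],"hand":1},{"twist":[0,0,0],"slide":[0,0,0],"hand":1}]' 15 | sed -n '1,2p;4p'
```

```text
time: 27.5
ee_pos: [557.1, 143.5, 71.4]
ft_force: [0.6, -0.2, 2.8]
time: 27.7
ee_pos: [557.1, 143.5, 69.3]
ft_force: [-0.3, 0.7, 2.5]
```

```bash
python3 -m jog '[{"twist":[0,0,0],"slide":[0,0,-0.2],"hand":1},{"twist":[0,0,0],"slide":[0,0,0],"hand":1}]' 15 | sed -n '1,2p;4p'
python3 -m jog '[{"twist":[0,0,0],"slide":[0,0,-0.1],"hand":1},{"twist":[0,0,0],"slide":[0,0,0],"hand":1}]' 15 | sed -n '1,2p;4p'
```

```text
time: 27.9
ee_pos: [557.1, 143.5, 67.5]
ft_force: [-0.1, 0.7, 3.2]
time: 28.1
ee_pos: [557.2, 143.5, 67.3]
ft_force: [-1.8, -1.1, 11.5]
```

```bash
python3 -m jog '[{"twist":[0,0,0],"slide":[0,0,0.5],"hand":1},{"twist":[0,0,0],"slide":[0,0,1.5],"hand":1},{"twist":[0,0,0],"slide":[0.4,2,0],"hand":1},{"twist":[0,0,0],"slide":[0.5,3,0],"hand":1},{"twist":[0,0,0],"slide":[0,0.9,0],"hand":1},{"twist":[0,0,0],"slide":[0,0,0],"hand":1}]' 15
python3 v.py 28
```

```text
time: 28.7
ee_pos: [565.1, 204.0, 86.4]
eef_rot: [-1.57, 0.001, -0.168]
ft_force: [0.6, -0.0, -0.7]
gripper_width: 0.5
t 28.8 tcp in disp [101.5 -78.4  86. ] yawerr -0.002 [-1.572e+00  1.000e-03 -1.710e-01]
```

View pics/side28.png

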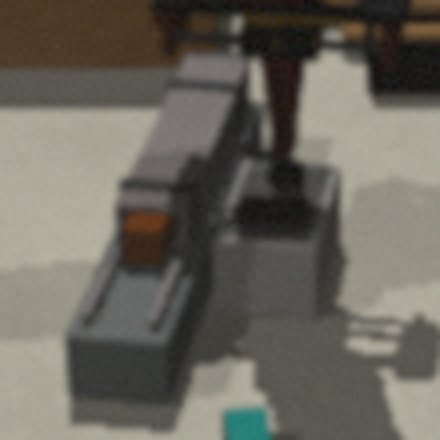

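The fingertips are above the round key at (287,180). Pressing now.

```bash
python3 -m jog '[{"twist":[0,0,0],"slide":[0.05,0,-0.8],"hand":1},{"twist":[0,0,0],"slide":[0,0,-0.5],"hand":1},{"twist":[0,0,0],"slide":[0,0,-0.3],"hand":1},{"twist":[0,0,0],"slide":[0,0,0],"hand":1}]' 15 | sed -n '1,2p;4p'
python3 -m jog '[{"twist":[0,0,0],"slide":[0,0,-0.2],"hand":1},{"twist":[0,0,0],"slide":[0,0,0],"hand":1}]' 15 | sed -n '1,2p;4p'
```

```text
time: 29.2
ee_pos: [566.3, 201.1, 69.6]
ft_force: [-0.5, -3.0, 2.4]
time: 29.4
ee_pos: [566.4, 201.9, 68.2]
ft_force: [0.2, -2.0, 3.7]
```

```bash
python3 -m jog '[{"twist":[0,0,0],"slide":[0,0,-0.1],"hand":1},{"twist":[0,0,0],"slide":[0,0,0],"hand":1}]' 15 | sed -n '1,2p;4p'
python3 -m jog '[{"twist":[0,0,0],"slide":[0,0,-0.1],"hand":1},{"twist":[0,0,0],"slide":[0,0,0],"hand":1}]' 15 | sed -n '1,2p;4p'
```

```text
time: 29.6
ee_pos: [566.5, 202.1, 67.5]
ft_force: [0.4, -2.0, 4.6]
time: 29.8
ee_pos: [566.6, 202.2, 67.3]
ft_force: [-2.8, -4.2, 12.6]
```

```bash
python3 -m jog '[{"twist":[0,0,0],"slide":[0,0,0.5],"hand":1},{"twist":[0,0,0],"slide":[0,0,1.5],"hand":1},{"twist":[0,0,0],"slide":[0,0,4],"hand":1},{"twist":[0,0,0],"slide":[0,0,4],"hand":1},{"twist":[0,0,0],"slide":[0,-3,3],"hand":1},{"twist":[0,0,0],"slide":[0,-4,3],"hand":1},{"twist":[0,0,0],"slide":[0,-4.5,0],"hand":1},{"twist":[0,0,0],"slide":[0,-4.5,0],"hand":1},{"twist":[0,0,0],"slide":[0,-4.5,0],"hand":1},{"twist":[0,0,0],"slide":[0,-4.5,0],"hand":1},{"twist":[0,0,0],"slide":[0,-4.5,0],"hand":1},{"twist":[0,0,0],"slide":[0,0,0],"hand":1}]' 15
python3 - <<'E'
from h import *
for n in C:
    im=cv2.cvtColor(capture(n),cv2.COLOR_RGB2BGR); cv2.imwrite(f"pics/{n}29full.png",im)
    x0,y0,x1,y1={"side":(200,130,320,250),"top":(80,170,300,290)}[n]
    cv2.imwrite(f"pics/{n}29.png",cv2.resize(im[y0:y1,x0:x1],None,fx=3.5,fy=3.5,interpolation=cv2.INTER_CUBIC))
E
```

```text
time: 31.0
ee_pos: [565.6, -100.0, 226.5]
eef_rot: [-1.574, -0.0, -0.18]
ft_force: [-1.3, 0.2, 0.5]
gripper_width: 0.4
```

View pics/side29.png

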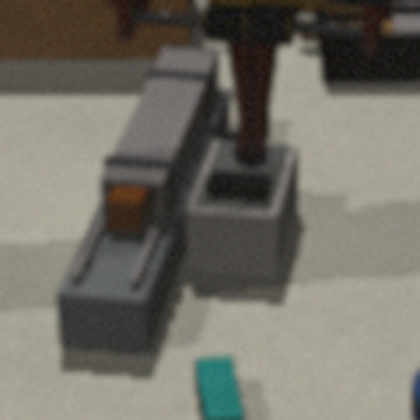

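View pics/top29full.png

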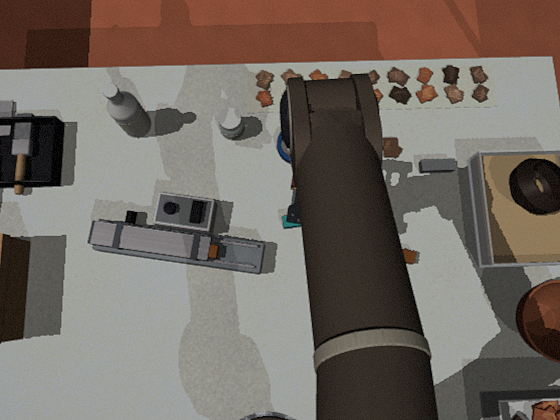

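View pics/side29full.png

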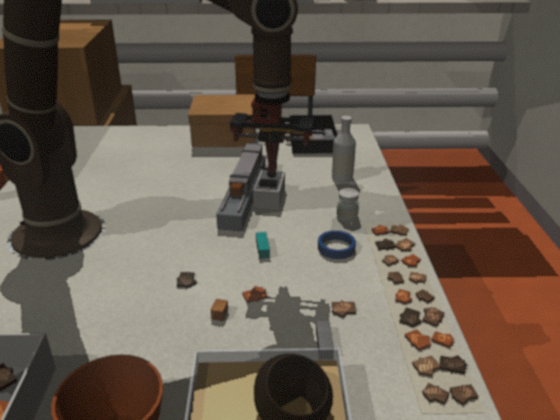

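```bash
python3 - <<'E'
from rig import env
print(env.finish_job())
E
```

```text
the job is handed in; nothing more can be done
None
```

I loaded the three amber sticks into the tube one after another, pressed the bar key and then the round key, and handed the job in at about 31 s. No verdict was reported.

- **Sticks and end plate:** On the last push the end plate slid back at about 6–7 N over roughly 10 mm. It went solid at about 12 N measured at the wrist, and I eased off there. The plate's position can't be read directly, so "home" rests on the distance slid and the hard stop. The third stick sticks out of the mouth, centred and at rest.
- **Keys:** Each one went down to a hard stop at a fingertip height of about 67 mm, which is 6 mm of travel, at about 12 N. The round key pushed back sideways by 2–4 N while I pressed it. I lifted clear after each press. In the last pictures they look up, but a move of 6 mm is hard to see there.
- **Other objects:** In the last side picture the stub, sherds, tape, jar and both look-alikes are where they were. The gripper is clear of everything.
- **Disagreement:** The two cameras placed the dispenser up to about 4 mm apart. I used a position in between and corrected it by eye, and nothing jammed.

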